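# Fill the empty cradles of a drilling jig, click it home and set the drill guide

## Task

Pull the blue carriage of the drilling jig by its red handle fully out to its loading stop, and with it out lay one of the spare oak blanks from the plywood board flat in each empty cradle, leaving the blanks already in the jig where they are and any spare left over off the jig. Then push the carriage back under the bridge until it snaps fully home, with every cradle holding one blank, and last slide the yellow drill guide along the bridge to its left end, over the first cradle, until it snaps in there; do not shift the broad offcut or the long stick.

Things in the scene. Friction and masses are not known exactly. Their poses are not given: they have to be found in the camera images.
- jig: Fixed drilling jig: dark base plate 200 x 290 x 10 mm on four 50 mm legs, origin on the table under its centre; its x axis points from the red handle to the rear. At x = 32 to 68 mm an aluminium bridge spans the whole width, underside 126 mm, top 144 mm above the table, a yellow guide sliding on it. Below, a blue carriage, deck 176 (x) by 224 mm (y), slides along x with four open cradles.
- guide (a joint): Position of the yellow drill guide (block 44 x 40 x 20 mm on top of the bridge), m: 0 over cradle 3, grows along the jig's +y, 0.168 = end stop, exactly over cradle 0. About 2 N moves it, it stays where left; a spring ball must be overcome 18 to 9 mm before the end stop (about 5 to 8 N), and from about 4 mm it snaps to the stop by itself.
- guide_knob (a point): Middle of the black upright knob on the guide, 190 mm above the table: cylinder of 20 mm diameter and 36 mm height (from 170 to 206 mm above the table), free all round, to be gripped from above. Moves with the guide; axes as the jig's.
- carriage (a joint): Carriage position, m: 0 = fully home (as at the start, blanks' rear ends under the bridge), grows as it is pulled out along the jig's -x to the loading stop at 0.075. A spring ball detent holds it home: about 5 to 8 N to pull out over the first 9 mm, then 2 N; pushed in, the same hump lies 18 to 9 mm before home, and from about 4 mm it snaps home by itself. Elsewhere it stays where left.
- handle (a point): Middle of the red pull handle on the carriage's front: round bar, 12 mm diameter, 100 mm long along the jig's y, centre 130 mm above the table, on a post at each end, free below, higher than the blanks and 15 mm before the front lip: can be pinched from above, fingers closing along the jig's x. Moves with the carriage; axes as the jig's.
- cradle0 (a point): Cradle 0 (0 at the jig's +y side, 3 at -y; pitch 56 mm): centre of its floor, where the middle of a blank's underside belongs, 86 mm above the table; axes as the jig's, blanks lie along x. Floor: two racks 16 mm wide at x = -52 and 52 mm, slots 36 mm wide, teeth 14 mm high; the deck between is 8 mm lower. End lips 10 mm high leave 164 mm for the length. Moves with the carriage.
- cradle1 (a point): Cradle 1 (0 at the jig's +y side, 3 at -y; pitch 56 mm): centre of its floor, where the middle of a blank's underside belongs, 86 mm above the table; axes as the jig's, blanks lie along x. Floor: two racks 16 mm wide at x = -52 and 52 mm, slots 36 mm wide, teeth 14 mm high; the deck between is 8 mm lower. End lips 10 mm high leave 164 mm for the length. Moves with the carriage.
- cradle2 (a point): Cradle 2 (0 at the jig's +y side, 3 at -y; pitch 56 mm): centre of its floor, where the middle of a blank's underside belongs, 86 mm above the table; axes as the jig's, blanks lie along x. Floor: two racks 16 mm wide at x = -52 and 52 mm, slots 36 mm wide, teeth 14 mm high; the deck between is 8 mm lower. End lips 10 mm high leave 164 mm for the length. Moves with the carriage.
- cradle3 (a point): Cradle 3 (0 at the jig's +y side, 3 at -y; pitch 56 mm): centre of its floor, where the middle of a blank's underside belongs, 86 mm above the table; axes as the jig's, blanks lie along x. Floor: two racks 16 mm wide at x = -52 and 52 mm, slots 36 mm wide, teeth 14 mm high; the deck between is 8 mm lower. End lips 10 mm high leave 164 mm for the length. Moves with the carriage.
- loaded0: Oak blank already lying in cradle 0 at the start, if present (absent: that cradle is empty). Same shape as the spares: bar 24 x 150 x 19 mm, long along its own y axis; origin at the centre of its underside.
- loaded1: Oak blank already lying in cradle 1 at the start, if present (absent: that cradle is empty). Same shape as the spares: bar 24 x 150 x 19 mm, long along its own y axis; origin at the centre of its underside.
- loaded2: Oak blank already lying in cradle 2 at the start, if present (absent: that cradle is empty). Same shape as the spares: bar 24 x 150 x 19 mm, long along its own y axis; origin at the centre of its underside.
- loaded3: Oak blank already lying in cradle 3 at the start, if present (absent: that cradle is empty). Same shape as the spares: bar 24 x 150 x 19 mm, long along its own y axis; origin at the centre of its underside.
- spare0_mid (a point): Centre of spare oak blank 0: bar 24 mm (its x) by 150 mm (its y, the long axis) by 19 mm high (its z), 47 g, lying at first on the plywood board. The spares are alike and there may be more than are needed.
- spare1_mid (a point): Centre of spare oak blank 1: bar 24 mm (its x) by 150 mm (its y, the long axis) by 19 mm high (its z), 47 g, lying at first on the plywood board. The spares are alike and there may be more than are needed.
- spare2_mid (a point): Centre of spare oak blank 2: bar 24 mm (its x) by 150 mm (its y, the long axis) by 19 mm high (its z), 47 g, lying at first on the plywood board. The spares are alike and there may be more than are needed.
- board: Fixed plywood board 175 x 285 x 5 mm at the left on which the spares lie side by side, along its x, about 98 mm apart in its y; origin under its centre. Between board and jig stands a timber stack under a blue sheet, up to 230 mm high: carry blanks above 280 mm there.
- oak_offcut: Bystander: broader oak offcut 36 x 170 x 22 mm, not a blank, on the table beyond the board; origin under its centre.
- long_stick: Bystander: square oak stick 23 x 210 x 22 mm, too long for a cradle, on the table behind the timber stack; origin under its centre.

How it is judged:
On the way, in this order (a step that is already met when the one before it is completed fails the run):
1. the carriage is pulled out to its loading stop (over 70 mm of its 75 mm) (value of joint carriage above 0.07 m), for 0.2 s.
2. with the carriage still out (over 60 mm), every cradle holds a blank lying on its floor (value of joint carriage above 0.06 m and ((x of loaded0 in the frame of cradle0 between -0.013 and 0.013 m and y of loaded0 in the frame of cradle0 between -0.01 and 0.01 m and z of loaded0 in the frame of cradle0 between -0.005 and 0.007 m and angle between the y axis of loaded0 and the x axis of cradle0, either way round below 0.12 rad) or (x of spare0_mid in the frame of cradle0 between -0.013 and 0.013 m and y of spare0_mid in the frame of cradle0 between -0.01 and 0.01 m and z of spare0_mid in the frame of cradle0 between 0.0045 and 0.0165 m and angle between the y axis of spare0_mid and the x axis of cradle0, either way round below 0.12 rad) or (x of spare1_mid in the frame of cradle0 between -0.013 and 0.013 m and y of spare1_mid in the frame of cradle0 between -0.01 and 0.01 m and z of spare1_mid in the frame of cradle0 between 0.0045 and 0.0165 m and angle between the y axis of spare1_mid and the x axis of cradle0, either way round below 0.12 rad) or (x of spare2_mid in the frame of cradle0 between -0.013 and 0.013 m and y of spare2_mid in the frame of cradle0 between -0.01 and 0.01 m and z of spare2_mid in the frame of cradle0 between 0.0045 and 0.0165 m and angle between the y axis of spare2_mid and the x axis of cradle0, either way round below 0.12 rad)) and ((x of loaded1 in the frame of cradle1 between -0.013 and 0.013 m and y of loaded1 in the frame of cradle1 between -0.01 and 0.01 m and z of loaded1 in the frame of cradle1 between -0.005 and 0.007 m and angle between the y axis of loaded1 and the x axis of cradle1, either way round below 0.12 rad) or (x of spare0_mid in the frame of cradle1 between -0.013 and 0.013 m and y of spare0_mid in the frame of cradle1 between -0.01 and 0.01 m and z of spare0_mid in the frame of cradle1 between 0.0045 and 0.0165 m and angle between the y axis of spare0_mid and the x axis of cradle1, either way round below 0.12 rad) or (x of spare1_mid in the frame of cradle1 between -0.013 and 0.013 m and y of spare1_mid in the frame of cradle1 between -0.01 and 0.01 m and z of spare1_mid in the frame of cradle1 between 0.0045 and 0.0165 m and angle between the y axis of spare1_mid and the x axis of cradle1, either way round below 0.12 rad) or (x of spare2_mid in the frame of cradle1 between -0.013 and 0.013 m and y of spare2_mid in the frame of cradle1 between -0.01 and 0.01 m and z of spare2_mid in the frame of cradle1 between 0.0045 and 0.0165 m and angle between the y axis of spare2_mid and the x axis of cradle1, either way round below 0.12 rad)) and ((x of loaded2 in the frame of cradle2 between -0.013 and 0.013 m and y of loaded2 in the frame of cradle2 between -0.01 and 0.01 m and z of loaded2 in the frame of cradle2 between -0.005 and 0.007 m and angle between the y axis of loaded2 and the x axis of cradle2, either way round below 0.12 rad) or (x of spare0_mid in the frame of cradle2 between -0.013 and 0.013 m and y of spare0_mid in the frame of cradle2 between -0.01 and 0.01 m and z of spare0_mid in the frame of cradle2 between 0.0045 and 0.0165 m and angle between the y axis of spare0_mid and the x axis of cradle2, either way round below 0.12 rad) or (x of spare1_mid in the frame of cradle2 between -0.013 and 0.013 m and y of spare1_mid in the frame of cradle2 between -0.01 and 0.01 m and z of spare1_mid in the frame of cradle2 between 0.0045 and 0.0165 m and angle between the y axis of spare1_mid and the x axis of cradle2, either way round below 0.12 rad) or (x of spare2_mid in the frame of cradle2 between -0.013 and 0.013 m and y of spare2_mid in the frame of cradle2 between -0.01 and 0.01 m and z of spare2_mid in the frame of cradle2 between 0.0045 and 0.0165 m and angle between the y axis of spare2_mid and the x axis of cradle2, either way round below 0.12 rad)) and ((x of loaded3 in the frame of cradle3 between -0.013 and 0.013 m and y of loaded3 in the frame of cradle3 between -0.01 and 0.01 m and z of loaded3 in the frame of cradle3 between -0.005 and 0.007 m and angle between the y axis of loaded3 and the x axis of cradle3, either way round below 0.12 rad) or (x of spare0_mid in the frame of cradle3 between -0.013 and 0.013 m and y of spare0_mid in the frame of cradle3 between -0.01 and 0.01 m and z of spare0_mid in the frame of cradle3 between 0.0045 and 0.0165 m and angle between the y axis of spare0_mid and the x axis of cradle3, either way round below 0.12 rad) or (x of spare1_mid in the frame of cradle3 between -0.013 and 0.013 m and y of spare1_mid in the frame of cradle3 between -0.01 and 0.01 m and z of spare1_mid in the frame of cradle3 between 0.0045 and 0.0165 m and angle between the y axis of spare1_mid and the x axis of cradle3, either way round below 0.12 rad) or (x of spare2_mid in the frame of cradle3 between -0.013 and 0.013 m and y of spare2_mid in the frame of cradle3 between -0.01 and 0.01 m and z of spare2_mid in the frame of cradle3 between 0.0045 and 0.0165 m and angle between the y axis of spare2_mid and the x axis of cradle3, either way round below 0.12 rad))), for 0.3 s.
3. the carriage is home in its detent (within 3 mm) (value of joint carriage below 0.003 m), for 0.3 s.
4. the drill guide is in its detent over cradle 0 (within 3 mm of its end stop), the carriage still home (value of joint guide above 0.165 m and value of joint carriage below 0.003 m), for 0.3 s.
At the end, for the whole second after the job is handed in: Carriage home and drill guide at its end over cradle 0, both within 3 mm; each of the four cradles holds a blank flat on its floor (within 13 mm lengthways, 10 mm sideways and 0.12 rad of the cradle); other spares lie low, over 170 mm from the jig's centre (all of step 4 and ((x of loaded0 in the frame of cradle0 between -0.013 and 0.013 m and y of loaded0 in the frame of cradle0 between -0.01 and 0.01 m and z of loaded0 in the frame of cradle0 between -0.005 and 0.007 m and angle between the y axis of loaded0 and the x axis of cradle0, either way round below 0.12 rad) or (x of spare0_mid in the frame of cradle0 between -0.013 and 0.013 m and y of spare0_mid in the frame of cradle0 between -0.01 and 0.01 m and z of spare0_mid in the frame of cradle0 between 0.0045 and 0.0165 m and angle between the y axis of spare0_mid and the x axis of cradle0, either way round below 0.12 rad) or (x of spare1_mid in the frame of cradle0 between -0.013 and 0.013 m and y of spare1_mid in the frame of cradle0 between -0.01 and 0.01 m and z of spare1_mid in the frame of cradle0 between 0.0045 and 0.0165 m and angle between the y axis of spare1_mid and the x axis of cradle0, either way round below 0.12 rad) or (x of spare2_mid in the frame of cradle0 between -0.013 and 0.013 m and y of spare2_mid in the frame of cradle0 between -0.01 and 0.01 m and z of spare2_mid in the frame of cradle0 between 0.0045 and 0.0165 m and angle between the y axis of spare2_mid and the x axis of cradle0, either way round below 0.12 rad)) and ((x of loaded1 in the frame of cradle1 between -0.013 and 0.013 m and y of loaded1 in the frame of cradle1 between -0.01 and 0.01 m and z of loaded1 in the frame of cradle1 between -0.005 and 0.007 m and angle between the y axis of loaded1 and the x axis of cradle1, either way round below 0.12 rad) or (x of spare0_mid in the frame of cradle1 between -0.013 and 0.013 m and y of spare0_mid in the frame of cradle1 between -0.01 and 0.01 m and z of spare0_mid in the frame of cradle1 between 0.0045 and 0.0165 m and angle between the y axis of spare0_mid and the x axis of cradle1, either way round below 0.12 rad) or (x of spare1_mid in the frame of cradle1 between -0.013 and 0.013 m and y of spare1_mid in the frame of cradle1 between -0.01 and 0.01 m and z of spare1_mid in the frame of cradle1 between 0.0045 and 0.0165 m and angle between the y axis of spare1_mid and the x axis of cradle1, either way round below 0.12 rad) or (x of spare2_mid in the frame of cradle1 between -0.013 and 0.013 m and y of spare2_mid in the frame of cradle1 between -0.01 and 0.01 m and z of spare2_mid in the frame of cradle1 between 0.0045 and 0.0165 m and angle between the y axis of spare2_mid and the x axis of cradle1, either way round below 0.12 rad)) and ((x of loaded2 in the frame of cradle2 between -0.013 and 0.013 m and y of loaded2 in the frame of cradle2 between -0.01 and 0.01 m and z of loaded2 in the frame of cradle2 between -0.005 and 0.007 m and angle between the y axis of loaded2 and the x axis of cradle2, either way round below 0.12 rad) or (x of spare0_mid in the frame of cradle2 between -0.013 and 0.013 m and y of spare0_mid in the frame of cradle2 between -0.01 and 0.01 m and z of spare0_mid in the frame of cradle2 between 0.0045 and 0.0165 m and angle between the y axis of spare0_mid and the x axis of cradle2, either way round below 0.12 rad) or (x of spare1_mid in the frame of cradle2 between -0.013 and 0.013 m and y of spare1_mid in the frame of cradle2 between -0.01 and 0.01 m and z of spare1_mid in the frame of cradle2 between 0.0045 and 0.0165 m and angle between the y axis of spare1_mid and the x axis of cradle2, either way round below 0.12 rad) or (x of spare2_mid in the frame of cradle2 between -0.013 and 0.013 m and y of spare2_mid in the frame of cradle2 between -0.01 and 0.01 m and z of spare2_mid in the frame of cradle2 between 0.0045 and 0.0165 m and angle between the y axis of spare2_mid and the x axis of cradle2, either way round below 0.12 rad)) and ((x of loaded3 in the frame of cradle3 between -0.013 and 0.013 m and y of loaded3 in the frame of cradle3 between -0.01 and 0.01 m and z of loaded3 in the frame of cradle3 between -0.005 and 0.007 m and angle between the y axis of loaded3 and the x axis of cradle3, either way round below 0.12 rad) or (x of spare0_mid in the frame of cradle3 between -0.013 and 0.013 m and y of spare0_mid in the frame of cradle3 between -0.01 and 0.01 m and z of spare0_mid in the frame of cradle3 between 0.0045 and 0.0165 m and angle between the y axis of spare0_mid and the x axis of cradle3, either way round below 0.12 rad) or (x of spare1_mid in the frame of cradle3 between -0.013 and 0.013 m and y of spare1_mid in the frame of cradle3 between -0.01 and 0.01 m and z of spare1_mid in the frame of cradle3 between 0.0045 and 0.0165 m and angle between the y axis of spare1_mid and the x axis of cradle3, either way round below 0.12 rad) or (x of spare2_mid in the frame of cradle3 between -0.013 and 0.013 m and y of spare2_mid in the frame of cradle3 between -0.01 and 0.01 m and z of spare2_mid in the frame of cradle3 between 0.0045 and 0.0165 m and angle between the y axis of spare2_mid and the x axis of cradle3, either way round below 0.12 rad)) and ((x of spare0_mid in the frame of cradle0 between -0.013 and 0.013 m and y of spare0_mid in the frame of cradle0 between -0.01 and 0.01 m and z of spare0_mid in the frame of cradle0 between 0.0045 and 0.0165 m and angle between the y axis of spare0_mid and the x axis of cradle0, either way round below 0.12 rad) or (x of spare0_mid in the frame of cradle1 between -0.013 and 0.013 m and y of spare0_mid in the frame of cradle1 between -0.01 and 0.01 m and z of spare0_mid in the frame of cradle1 between 0.0045 and 0.0165 m and angle between the y axis of spare0_mid and the x axis of cradle1, either way round below 0.12 rad) or (x of spare0_mid in the frame of cradle2 between -0.013 and 0.013 m and y of spare0_mid in the frame of cradle2 between -0.01 and 0.01 m and z of spare0_mid in the frame of cradle2 between 0.0045 and 0.0165 m and angle between the y axis of spare0_mid and the x axis of cradle2, either way round below 0.12 rad) or (x of spare0_mid in the frame of cradle3 between -0.013 and 0.013 m and y of spare0_mid in the frame of cradle3 between -0.01 and 0.01 m and z of spare0_mid in the frame of cradle3 between 0.0045 and 0.0165 m and angle between the y axis of spare0_mid and the x axis of cradle3, either way round below 0.12 rad) or (height (world z) of spare0_mid below 0.03 m and horizontal distance between spare0_mid and jig above 0.17 m)) and ((x of spare1_mid in the frame of cradle0 between -0.013 and 0.013 m and y of spare1_mid in the frame of cradle0 between -0.01 and 0.01 m and z of spare1_mid in the frame of cradle0 between 0.0045 and 0.0165 m and angle between the y axis of spare1_mid and the x axis of cradle0, either way round below 0.12 rad) or (x of spare1_mid in the frame of cradle1 between -0.013 and 0.013 m and y of spare1_mid in the frame of cradle1 between -0.01 and 0.01 m and z of spare1_mid in the frame of cradle1 between 0.0045 and 0.0165 m and angle between the y axis of spare1_mid and the x axis of cradle1, either way round below 0.12 rad) or (x of spare1_mid in the frame of cradle2 between -0.013 and 0.013 m and y of spare1_mid in the frame of cradle2 between -0.01 and 0.01 m and z of spare1_mid in the frame of cradle2 between 0.0045 and 0.0165 m and angle between the y axis of spare1_mid and the x axis of cradle2, either way round below 0.12 rad) or (x of spare1_mid in the frame of cradle3 between -0.013 and 0.013 m and y of spare1_mid in the frame of cradle3 between -0.01 and 0.01 m and z of spare1_mid in the frame of cradle3 between 0.0045 and 0.0165 m and angle between the y axis of spare1_mid and the x axis of cradle3, either way round below 0.12 rad) or (height (world z) of spare1_mid below 0.03 m and horizontal distance between spare1_mid and jig above 0.17 m)) and ((x of spare2_mid in the frame of cradle0 between -0.013 and 0.013 m and y of spare2_mid in the frame of cradle0 between -0.01 and 0.01 m and z of spare2_mid in the frame of cradle0 between 0.0045 and 0.0165 m and angle between the y axis of spare2_mid and the x axis of cradle0, either way round below 0.12 rad) or (x of spare2_mid in the frame of cradle1 between -0.013 and 0.013 m and y of spare2_mid in the frame of cradle1 between -0.01 and 0.01 m and z of spare2_mid in the frame of cradle1 between 0.0045 and 0.0165 m and angle between the y axis of spare2_mid and the x axis of cradle1, either way round below 0.12 rad) or (x of spare2_mid in the frame of cradle2 between -0.013 and 0.013 m and y of spare2_mid in the frame of cradle2 between -0.01 and 0.01 m and z of spare2_mid in the frame of cradle2 between 0.0045 and 0.0165 m and angle between the y axis of spare2_mid and the x axis of cradle2, either way round below 0.12 rad) or (x of spare2_mid in the frame of cradle3 between -0.013 and 0.013 m and y of spare2_mid in the frame of cradle3 between -0.01 and 0.01 m and z of spare2_mid in the frame of cradle3 between 0.0045 and 0.0165 m and angle between the y axis of spare2_mid and the x axis of cradle3, either way round below 0.12 rad) or (height (world z) of spare2_mid below 0.03 m and horizontal distance between spare2_mid and jig above 0.17 m)) and velocity of joint carriage between -0.01 and 0.01 m/s); the robot touches nothing.
It fails at once if a blank already in the jig is lifted out of its cradle (z of loaded0 in the frame of cradle0 above 0.02 m or z of loaded1 in the frame of cradle1 above 0.02 m or z of loaded2 in the frame of cradle2 above 0.02 m or z of loaded3 in the frame of cradle3 above 0.02 m).
It fails at once if the offcut is shifted more than 30 mm (distance of oak_offcut from where it was at the start of the episode above 0.03 m).
It fails at once if the long stick is shifted more than 30 mm (distance of long_stick from where it was at the start of the episode above 0.03 m).
Of loaded0, loaded1, loaded2, loaded3 only 1 to 2 are there at a start; the rules pass over those that are not, and their reading is None.
At some moment in a run one of spare0, spare1, spare2 may be knocked a few centimetres aside while the robot is not near it.
It also fails if it takes over 200 s, if anything falls off the work surface, if the arm or the gripper's body presses on something with over 40 N, if the wrist force passes 120 N, or if a joint passes its speed limit or range.

## Robot

A 6-joint arm with a two-finger parallel gripper is mounted at the origin on a cart in front of the work surface, level with it; the furniture and walls round the work are solid. World frame = base frame: x ahead of the robot, y to its left, z up, the work surface at z = 0. Lengths are in m, angles in rad, forces in N, time in s.
With the tool pointing down it reaches from about 0.3 to 0.85 m from the base axis. Payload 4.2 kg.
Tool frame: the origin (TCP) lies between the finger pads; the fingertips stand 22 mm ahead of it and the grasp point (between the pads) lies 3 mm ahead of it; z points along the fingers, y is the line along which they close (so a half turn about z gives the same grasp; the last joint's range is limited). The gripper opens to 91 mm and grips with 3 to 60 N. Pads are 32 mm wide; open, the fingers measure 118 mm over their backs; the gripper's body (76 mm by 178 mm) begins 60 mm behind the grasp point.
Start: joints at [1.228, 0.32, 1.565, -0, 1.257, -0.02], TCP at [0.182, 0.545, 0.236] pointing down, gripper open.
Joint ranges: [-3.11, 3.11], [-0.84, 2.01], [0.21, 2.61], [-1.34, 4.49], [0.05, 2.63], [-2.56, 2.56]. Speed limits (rad/s): [2.57, 2.57, 3.14, 3.14, 3.14, 3.14].

## Interface

Orientations are given as a unit quaternion [w, x, y, z].
In Python, from rig import r, monitor, ticket, get_image gives the robot as it stands (r), with the cameras as plain functions, the readings (monitor) and the job (ticket).
- The arm moves only by the tool shift_gripper, called after "Request:" as a command line: name --argument value ..., lists and objects as JSON in quotes. Schema: {"type":"object","properties":{"offsets":{"type":"array","items":{"type":"object","properties":{"xyz":{"type":"array","items":{"type":"number"},"minItems":3,"maxItems":3},"turn_vec":{"type":"array","items":{"type":"number"},"minItems":3,"maxItems":3}},"additionalProperties":false},"minItems":1,"maxItems":10},"jaw":{"type":"number"},"grip_n":{"type":"number"},"only":{"type":"string"},"quiet":{"type":"boolean"},"lines":{"type":"string"}},"required":["offsets"],"additionalProperties":false}. offsets is a list of rows, 1 to 10 of them, each an object with the fields xyz (a list: dx, dy, dz in parts of the range, where 1.0 means 250 mm), turn_vec (a list: a rotation vector rx, ry, rz in fractions of the full range, 1 being 2 pi rad); a field left out counts as zero; each row shifts and turns the commanded pose from where the row before left it, along the tool's axes as they then stand; what a row does not reach is not made up. A row lasts 1/10 s, in which the tool goes at most 0.05 m and 0.15 rad, less where a joint would pass 70% of its speed; a pose out of reach is approached as far as the arm can. jaw is the finger opening in m, set as the call begins (left out keeps the last). The fingers move at their own pace and stop on an object; grip_n is the grip in N (left out, the last holds). Time passes only in rows, so rows that do not move let the fingers close. The tool returns the time, the measured TCP pose, the force, the opening and the grip force at its end. only (a regular expression) keeps the lines of the reply that match it, lines (a string "A,B") keeps lines A to B, and quiet returns only ok. A shift or turn number past 1, either way, is cut back to 1. Input that does not fit is refused with a message, and nothing moves.
- monitor.get_obs(): the state, without advancing time (a new reading comes with each control period).
- get_image(name): name is "scene" or "top" or "wrist"; returns a dict with "image" (480x640x3 uint8, blue, green, red), "intrinsics" (3x3 intrinsics, pixels), "R" (3x3) and "t" (3): a world point X has camera coordinates R X + t; the wrist camera has in their place "hand_eye" (4x4, takes a point from camera to tool coordinates, whose origin is the TCP and whose axes are the flange's). Camera axes: x right, y down, z forward; pixel columns grow to the right and rows downward; lengths in m; the calibration is good to about 2 mm. A picture is of the moment at which its call begins: read the wrist's pose just before it. There is no depth.
- ticket.finish_job(): hands the job in; it is judged then, once.
The state is a dict: "time": time; "qpos": joint angles; "qvel": joint speeds; "joint_efforts": joint torques, N m; "tool_pos": TCP position; "eef_rot": TCP orientation; "ft_force": force on the tool from outside, world axes, zero at the start; "ft_torque": the same for the moment, N m; "width": finger opening in m; "finger_force": force on a finger pad.
Only numpy, scipy, OpenCV 4.12 (cv2) and the standard library are available. Lean on these libraries where they do the work, as an engineer would, in place of code of your own. Each camera call takes 0.05 s, during which the arm holds its last target. There are 200 camera calls.

## Working session

There is one attempt and no reset: what is moved stays moved. The work goes in short steps, Python scripts to look and compute and a tool call to move; the robot and the scene stay as the last step left them, time stands still between calls to the robot, and variables do not carry over. Pictures are saved under pics/ and viewed, at most 16 in all, crops included, and the job is handed in when it is done.

```bash
ls; mkdir -p pics
```

Run:
```python
from rig import r, monitor, ticket, get_image
import cv2,json
o=monitor.get_obs();print(o)
for n in("scene","top"):
    d=get_image(n);cv2.imwrite(f"pics/{n}0.png",d["image"]);print(n,d["intrinsics"],d["R"],d["t"])
d=get_image("wrist");print(d["hand_eye"],d["intrinsics"])
```

```text
pics
rig.py
{'time': 0.0, 'qpos': array([ 1.22801687e+00,  3.20260910e-01,  1.56567108e+00, -7.56989357e-06,
        1.25741128e+00, -1.99812728e-02]), 'qvel': array([ 0.00168019,  0.00043526, -0.00201087,  0.00065849, -0.00026472,
       -0.00111168]), 'joint_efforts': array([-6.74910953e-04, -4.12465560e+01, -2.31972420e+01,  7.24968477e-02,
        4.58463735e-02, -1.63371656e-04]), 'tool_pos': array([0.18223452, 0.54485942, 0.23514114]), 'eef_rot': array([-1.54354468e-04,  1.60698058e-01,  9.87003226e-01, -8.61600651e-04]), 'ft_force': array([-0.40204535, -0.86075945,  0.41511691]), 'ft_torque': array([-0.054566  , -0.01583058,  0.04943121]), 'finger_force': 0.0, 'width': 0.09110589296294193}
scene [[493.47406335   0.         320.40974285]
 [  0.         493.47406335 235.14501254]
 [  0.           0.           1.        ]] [[ 0.71183045 -0.70228027 -0.00999157]
 [-0.45540943 -0.45067896 -0.76778299]
 [ 0.53469586  0.55108157 -0.64063206]] [-0.28074483  0.41828158  0.7911005 ]
top [[544.7467265    0.         311.77204965]
 [  0.         544.7467265  238.00953984]
 [  0.           0.           1.        ]] [[ 0.0218605  -0.9997375  -0.00685993]
 [-0.99570955 -0.0211543  -0.09008325]
 [ 0.08991448  0.00879976 -0.99591061]] [0.16952375 0.55574045 1.3494714 ]
[[ 7.51186523e-04 -9.61898991e-01 -2.73404036e-01  7.85684992e-02]
 [ 9.99999596e-01  5.87471541e-04  6.80670042e-04  1.88995696e-03]
 [-4.94118736e-04 -2.73404437e-01  9.61899044e-01 -1.49734431e-01]
 [ 0.00000000e+00  0.00000000e+00  0.00000000e+00  1.00000000e+00]] [[375.83290103   0.         317.72930917]
 [  0.         375.83290103 238.35058216]
 [  0.           0.           1.        ]]
```

View pics/top0.png

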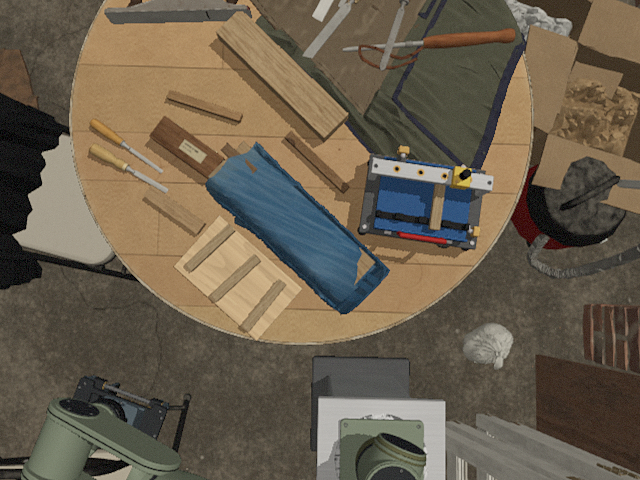

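View pics/scene0.png

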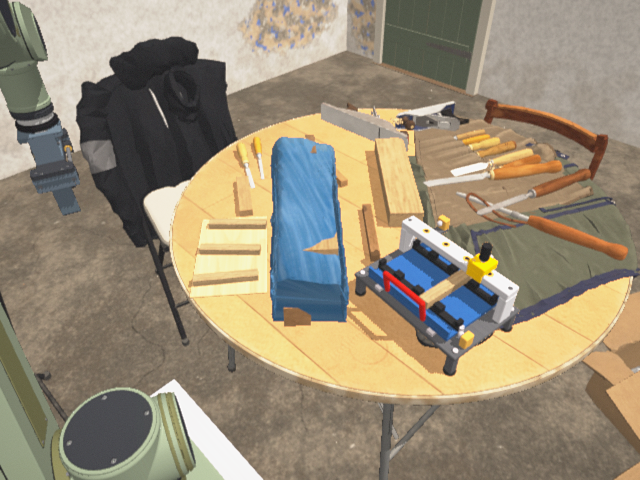

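Create h.py:
```python
from rig import r, monitor, ticket, get_image
import cv2,numpy as np
from scipy.spatial.transform import Rotation as Ro
def rot(o): w,x,y,z=o["eef_rot"]; return Ro.from_quat([x,y,z,w]).as_matrix()
def shot(n):
    o=monitor.get_obs(); d=get_image(n); K=d["intrinsics"]
    if n=="wrist":
        T=np.eye(4);T[:3,:3]=rot(o);T[:3,3]=o["tool_pos"];M=T@d["hand_eye"]
        R=M[:3,:3].T;t=-R@M[:3,3]
    else: R,t=np.array(d["R"]),np.array(d["t"]).ravel()
    return d["image"],(K,R,t)
def proj(c,X):
    K,R,t=c; p=(np.atleast_2d(X)@R.T+t)@K.T; return p[:,:2]/p[:,2:]
def ray(c,uv,z):
    K,R,t=c; uv=np.atleast_2d(uv).astype(float); d=np.c_[uv,np.ones(len(uv))]@np.linalg.inv(K).T@R; C=-R.T@t
    return C+d*((z-C[2])/d[:,2])[:,None]
def hsv(im,lo,hi): return cv2.inRange(cv2.cvtColor(im,cv2.COLOR_BGR2HSV),np.array(lo),np.array(hi))
def blobs(m,amin=50):
    cs,_=cv2.findContours(m,cv2.RETR_EXTERNAL,cv2.CHAIN_APPROX_NONE)
    return sorted([c for c in cs if cv2.contourArea(c)>amin],key=cv2.contourArea,reverse=True)
def rect_w(c,cont,z):
    P=ray(c,cont[:,0,:]+0.0,z)[:,:2]; (ctr,wh,a)=cv2.minAreaRect((P*1000).astype(np.float32))
    if wh[0]<wh[1]: a+=90; wh=wh[::-1]
    return np.array(ctr)/1000,wh,a  # long-axis angle deg
def want(o,target,yaw):
    """tool-axis offsets to reach target with tool y along world yaw(rad), pointing down"""
    R=rot(o); d=R.T@(np.array(target)-o["tool_pos"])
    y=np.array([np.cos(yaw),np.sin(yaw),0]); 
    if y@R[:,1]<0: y=-y
    z=np.array([0,0,-1.]); Rt=np.c_[np.cross(y,z),y,z]
    return d, Ro.from_matrix(R.T@Rt).as_rotvec()
```

Run:
```python
from h import *
im,c=shot("top")
m=hsv(im,(0,150,90),(6,255,255))|hsv(im,(174,150,90),(180,255,255))
m[:, :330]=0; m[:,500:]=0
for b in blobs(m,20): print("top red",cv2.boundingRect(b),rect_w(c,b,.136))
y=hsv(im,(22,150,150),(32,255,255)); y[:,:330]=0
for b in blobs(y,10): print("yel",cv2.boundingRect(b),rect_w(c,b,.16))
cv2.imwrite("pics/topj.png",cv2.resize(im[130:270,340:520],None,fx=4,fy=4,interpolation=cv2.INTER_CUBIC))
cv2.imwrite("pics/topb.png",cv2.resize(im[200:345,165:315],None,fx=4,fy=4,interpolation=cv2.INTER_CUBIC))
ims,cs=shot("scene")
m=hsv(ims,(0,180,120),(6,255,255))|hsv(ims,(174,180,120),(180,255,255)); 
for b in blobs(m,40): print("sc red",cv2.boundingRect(b),rect_w(cs,b,.13))
```

```text
top red (398, 231, 49, 13) (array([ 0.54882025, -0.07473779]), (113.0000991821289, 12.738298416137695), 82.09651184082031)
yel (455, 166, 10, 10) (array([ 0.70259363, -0.15576561]), (21.060932159423828, 20.649049758911133), 179.89817810058594)
yel (455, 176, 16, 11) (array([ 0.67755548, -0.1636042 ]), (34.505313873291016, 22.85248374938965), 95.0419979095459)
sc red (383, 271, 43, 50) (array([ 0.53600677, -0.08476309]), (137.54217529296875, 38.581478118896484), 82.57524871826172)
```

View pics/topj.png

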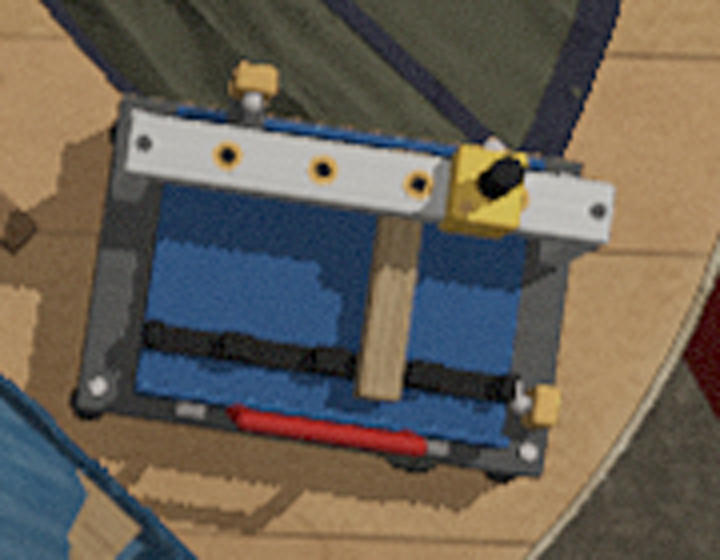

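View pics/topb.png

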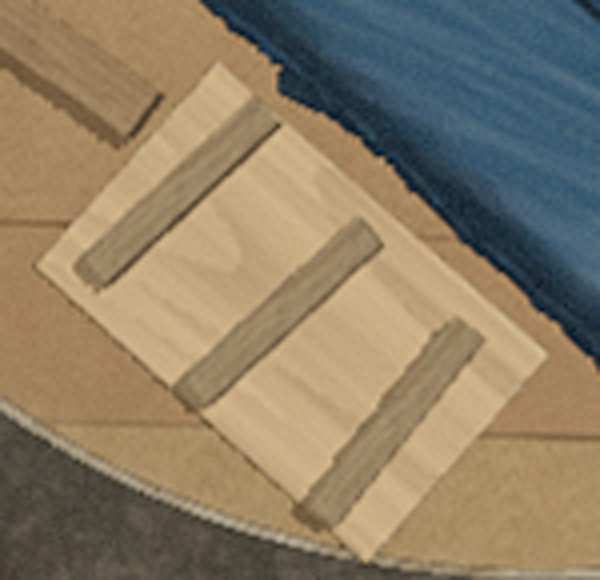

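Careful with the scale: shifts go in shares of 250 mm and turns go in shares of 2 pi rad. That gives: -0.05 m is -0.2, -0.034 m is -0.136.

Request:
shift_gripper --offsets '[{"xyz":[0, 0, -0.2]}, {"xyz":[0, 0, -0.2]}, {"xyz":[0, 0, -0.2]}, {"xyz":[-0.136, -0.12, 0]}, {"xyz":[-0.136, -0.12, 0]}, {"xyz":[-0.136, -0.12, 0]}, {"xyz":[-0.136, -0.12, 0]}, {"xyz":[-0.136, -0.12, 0]}, {"xyz":[-0.136, -0.12, 0]}, {"xyz":[-0.136, -0.12, 0]}]' --jaw 0.06

```text
time: 1.25
tool_pos: [0.3419, 0.2689, 0.386]
eef_rot: [0.0, 0.16, 0.987, 0.0]
ft_force: [0.9, 0.3, 0.7]
width: 0.0601
finger_force: 0.0
```

Request:
shift_gripper --offsets '[{"xyz":[-0.136, -0.12, 0]}, {"xyz":[-0.136, -0.12, 0]}, {"xyz":[-0.136, -0.12, 0]}, {"xyz":[-0.136, -0.12, 0]}, {"xyz":[-0.136, -0.12, 0]}, {"xyz":[-0.136, -0.12, 0]}, {"xyz":[-0.136, -0.12, 0]}, {"xyz":[-0.136, -0.12, 0]}, {"xyz":[-0.136, -0.12, 0]}, {}]'

```text
time: 2.25
tool_pos: [0.5479, -0.0869, 0.3842]
eef_rot: [-0.001, 0.163, 0.987, -0.001]
ft_force: [-0.2, 1.0, -0.0]
width: 0.0598
finger_force: 0.0
```

Request:
shift_gripper --offsets '[{"turn_vec":[0, 0, 0.0223]}, {"turn_vec":[0, 0, 0.0223]}, {"turn_vec":[0, 0, 0.0223]}, {"turn_vec":[0, 0, 0.0223]}, {"turn_vec":[0, 0, 0.0223]}, {"turn_vec":[0, 0, 0.0223]}, {"turn_vec":[0, 0, 0.0223]}, {"turn_vec":[0, 0, 0.0223]}, {"turn_vec":[0, 0, 0.0223]}, {"turn_vec":[0, 0, 0.0207]}]'

```text
time: 3.25
tool_pos: [0.5456, -0.0817, 0.386]
eef_rot: [-0.0, 0.757, 0.653, 0.0]
ft_force: [-0.6, -0.1, -0.3]
width: 0.0604
finger_force: 0.0
```

Run:
```python
from h import *
im,c=shot("wrist");cv2.imwrite("pics/w1.png",im);print(monitor.get_obs()["time"])
m=hsv(im,(0,150,90),(6,255,255))|hsv(im,(174,150,90),(180,255,255))
for b in blobs(m,20): print("red",cv2.boundingRect(b),rect_w(c,b,.132))
```

```text
3.3
red (311, 146, 17, 104) (array([ 0.54748553, -0.07308621]), (112.66915893554688, 16.903465270996094), 82.01065826416016)
```

View pics/w1.png

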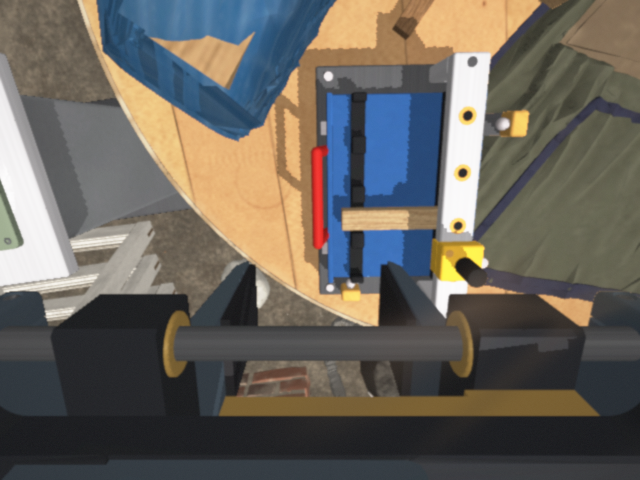

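In the tool's units: 0.05 m is 0.2, 0.008 m is 0.032.

Request:
shift_gripper --offsets '[{"xyz":[0.032, 0.0052, 0.2]}, {"xyz":[0, 0, 0.2]}, {"xyz":[0, 0, 0.2]}, {"xyz":[0, 0, 0.16]}, {"xyz":[0, 0, 0.12]}, {"xyz":[0, 0, 0.08]}, {"xyz":[0, 0, 0.052]}, {}, {}]' --jaw 0.04

```text
time: 4.2
tool_pos: [0.549, -0.0747, 0.1344]
eef_rot: [0.0, 0.755, 0.655, 0.001]
ft_force: [0.1, -0.8, 0.8]
width: 0.0403
finger_force: 0.0
```

Run:
```python
from h import *
im,c=shot("wrist")
m=hsv(im,(0,150,90),(6,255,255))|hsv(im,(174,150,90),(180,255,255))
for b in blobs(m,20): print("red",cv2.boundingRect(b),rect_w(c,b,.132))
```

```text
red (295, 175, 42, 151) (array([ 0.54936591, -0.04511782]), (67.95796966552734, 16.381858825683594), 77.18797302246094)
red (299, 361, 37, 36) (array([ 0.54339349, -0.10665697]), (19.159687042236328, 16.78200912475586), 81.91980743408203)
```

Request:
shift_gripper --offsets '[{}, {}, {}, {}, {}]' --jaw 0 --grip_n 40

```text
time: 4.75
tool_pos: [0.5456, -0.0745, 0.1338]
eef_rot: [-0.002, 0.755, 0.655, -0.002]
ft_force: [-6.4, 1.7, 5.5]
width: 0.0111
finger_force: 40.0
```

In the tool's units: -0.009 m is -0.036, -0.006 m is -0.024.

Request:
shift_gripper --offsets '[{"xyz":[0, -0.036, 0]}, {"xyz":[0, -0.036, 0]}, {"xyz":[0, -0.036, 0]}, {"xyz":[0, -0.036, 0]}, {"xyz":[0, -0.036, 0]}, {"xyz":[0, -0.036, 0]}, {"xyz":[0, -0.036, 0]}, {"xyz":[0, -0.036, 0]}, {"xyz":[0, -0.024, 0]}, {}]'

```text
time: 5.75
tool_pos: [0.4712, -0.0646, 0.1338]
eef_rot: [0.002, 0.755, 0.655, 0.0]
ft_force: [2.7, -6.3, -2.6]
width: 0.011
finger_force: 40.0
```

Request:
shift_gripper --offsets '[{"xyz":[0, -0.012, 0]}, {"xyz":[0, -0.008, 0]}, {}]'

```text
time: 6.05
tool_pos: [0.4711, -0.0645, 0.1338]
eef_rot: [0.005, 0.755, 0.655, 0.004]
ft_force: [13.9, -8.3, -11.7]
width: 0.011
finger_force: 40.0
```

In the tool's units: 0.006 m is 0.024.

Request:
shift_gripper --offsets '[{"xyz":[0, 0.024, 0]}, {}, {}, {}]' --jaw 0.04

```text
time: 6.45
tool_pos: [0.4713, -0.0635, 0.1334]
eef_rot: [-0.001, 0.756, 0.655, -0.0]
ft_force: [-0.3, 0.7, 0.0]
width: 0.0387
finger_force: 0.0
```

Request:
shift_gripper --offsets '[{"xyz":[0, 0, -0.08]}, {"xyz":[0, 0, -0.16]}, {"xyz":[0, 0, -0.2]}, {"xyz":[0, 0.08, -0.2]}, {"xyz":[-0.08, 0.12, -0.2]}, {"xyz":[-0.08, 0.12, -0.16]}, {}, {}]'

```text
time: 7.25
tool_pos: [0.537, -0.1083, 0.3674]
eef_rot: [-0.001, 0.756, 0.655, -0.0]
ft_force: [-0.6, 0.2, -1.0]
width: 0.0396
finger_force: 0.0
```

Run:
```python
from h import *
im,c=shot("wrist");cv2.imwrite("pics/w2.png",im);print(c,monitor.get_obs()["time"])
m=hsv(im,(0,150,90),(6,255,255))|hsv(im,(174,150,90),(180,255,255))
for b in blobs(m,50): print("red",cv2.boundingRect(b),rect_w(c,b,.132))
im,c=shot("top")
m=hsv(im,(0,150,90),(6,255,255))|hsv(im,(174,150,90),(180,255,255));m[:, :330]=0; m[:,500:]=0
for b in blobs(m,50): print("red",cv2.boundingRect(b),rect_w(c,b,.132))
```

```text
(array([[375.83290103,   0.        , 317.72930917],
       [  0.        , 375.83290103, 238.35058216],
       [  0.        ,   0.        ,   1.        ]]), array([[ 0.98994685, -0.14143314, -0.0013764 ],
       [-0.13570089, -0.95247851,  0.27270854],
       [-0.03988102, -0.26978018, -0.96209571]]), array([-0.54566249, -0.09492576,  0.51140815])) 7.3
red (240, 120, 28, 110) (array([ 0.4764184 , -0.06370144]), (110.08570861816406, 22.701766967773438), 82.77165222167969)
red (393, 262, 49, 14) (array([ 0.47593576, -0.06425   ]), (113.12550354003906, 14.954121589660645), 81.95819091796875)
```

View pics/w2.png

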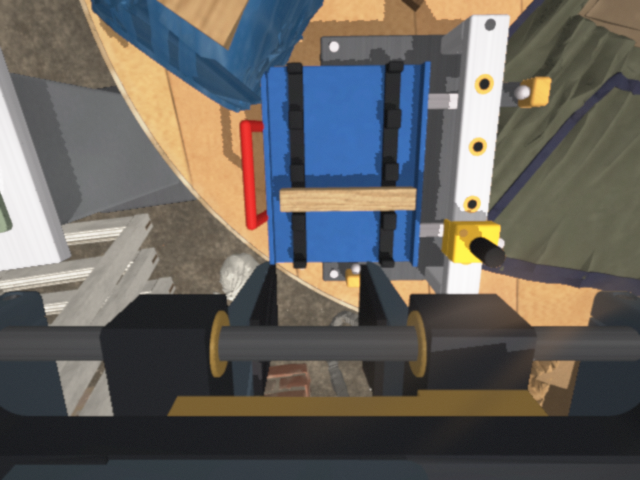

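Run:
```python
from h import *
im,c=shot("wrist")
H=ray(c,[(484,84),(478,147),(472,204)],.144); print("holes",H,np.linalg.norm(np.diff(H,axis=0),axis=1))
a=np.deg2rad(-7.95); ex=np.array([np.cos(a),np.sin(a)]); ey=np.array([-ex[1],ex[0]])
h0=np.array([.4713,-.064])
jf=lambda P:(P[:,:2]-h0)@np.c_[ex,ey]
print("holes rel handle",jf(H))
b=hsv(im,(105,120,40),(125,255,255)); b[:, :255]=0; b[:,432:]=0; b[275:]=0;b[:55]=0
for k in blobs(b,300): P=jf(ray(c,k[:,0],.096)); print("deck",P.min(0),P.max(0),np.percentile(P,[2,98],axis=0))
w=hsv(im,(10,40,90),(25,200,255)); w[:, :272]=0; w[:,425:]=0; w[:180]=0;w[220:]=0
for k in blobs(w,300): q=rect_w(c,k,.105); print("blank",q,jf(q[0][None]))
d=hsv(im,(0,0,0),(180,255,45)); d[:,:280]=0;d[:,405:]=0;d[:60]=0;d[268:]=0
for k in blobs(d,40): P=jf(ray(c,k[:,0],.1)); print("blk",cv2.boundingRect(k),P.min(0).round(4),P.max(0).round(4))
```

```text
holes [[ 0.70245123 -0.00834517  0.144     ]
 [ 0.69555793 -0.06423252  0.144     ]
 [ 0.6882066  -0.11917504  0.144     ]] [0.05631087 0.05543214]
holes rel handle [[ 0.22123211  0.08709021]
 [ 0.22213478  0.03078657]
 [ 0.22245314 -0.02464465]]
deck [ 0.05400946 -0.01417388] [0.14130099 0.110979  ] [[ 0.05410162 -0.01415828]
 [ 0.14095224  0.11095476]]
deck [ 0.15585319 -0.10919643] [0.18828814 0.11363623] [[ 0.15614604 -0.10417507]
 [ 0.18778962  0.11087877]]
deck [ 0.00204223 -0.10533915] [0.04110571 0.1150423 ] [[ 0.00287621 -0.10283353]
 [ 0.0404252   0.11220382]]
deck [ 0.05510957 -0.1028983 ] [ 0.14242366 -0.04378807] [[ 0.05540212 -0.10289245]
 [ 0.14167289 -0.04379485]]
blank (array([ 0.56960406, -0.10510442]), (150.8236846923828, 26.276105880737305), 172.63463592529297) [[ 0.10304438 -0.02711304]]
blk (384, 62, 21, 125) [ 0.1396 -0.0126] [0.1565 0.1131]
blk (292, 88, 14, 100) [ 0.0408 -0.0136] [0.0542 0.0888]
blk (294, 214, 13, 54) [ 0.041  -0.1077] [ 0.0545 -0.0441]
blk (290, 64, 14, 23) [0.0399 0.0907] [0.0533 0.1115]
blk (381, 250, 14, 17) [ 0.1414 -0.1065] [ 0.157  -0.0868]
blk (382, 213, 15, 19) [ 0.1411 -0.064 ] [ 0.1563 -0.043 ]
```

Run:
```python
from h import *
im,c=shot("top")
m=hsv(im,(8,30,40),(30,255,160)); 
roi=np.zeros_like(m); cv2.fillPoly(roi,[np.array([(178,266),(222,220),(298,288),(260,336)])],255)
for k in blobs(cv2.bitwise_and(m,roi),60): print(cv2.boundingRect(k),rect_w(c,k,.024))
```

```text
(243, 280, 45, 57) (array([0.37703076, 0.28521198]), (140.1439208984375, 58.09538269042969), 142.70732879638672)
(183, 225, 52, 48) (array([0.51904968, 0.44165204]), (155.02154541015625, 26.053861618041992), 134.7098274230957)
(211, 255, 50, 46) (array([0.4494581 , 0.37064438]), (147.33071899414062, 25.800302505493164), 134.39706802368164)
```

In the tool's units: 0.038 m is 0.152, -0.0128 m is -0.0512.

Request:
shift_gripper --offsets '[{"xyz":[0.152, -0.0512, -0.008]}, {"xyz":[0.152, -0.0512, -0.008]}, {"xyz":[0.152, -0.0512, -0.008]}, {"xyz":[0.152, -0.0512, -0.008]}, {"xyz":[0.152, -0.0512, -0.008]}, {"xyz":[0.152, -0.0512, -0.008]}, {"xyz":[0.152, -0.0512, -0.008]}, {"xyz":[0.152, -0.0512, 0]}, {"xyz":[0.152, -0.0512, 0]}, {"xyz":[0.152, -0.0512, 0]}]' --jaw 0.05

```text
time: 8.45
tool_pos: [0.4627, 0.2873, 0.3809]
eef_rot: [-0.0, 0.755, 0.655, -0.001]
ft_force: [0.4, 0.3, -0.9]
width: 0.0501
finger_force: 0.0
```

Request:
shift_gripper --offsets '[{"xyz":[0.152, -0.0512, 0]}, {"xyz":[0.152, -0.0512, 0]}, {"turn_vec":[0, 0, -0.0223]}, {"turn_vec":[0, 0, -0.0223]}, {"turn_vec":[0, 0, -0.0223]}, {"turn_vec":[0, 0, -0.0223]}, {"turn_vec":[0, 0, -0.0223]}, {"turn_vec":[0, 0, -0.0223]}, {"turn_vec":[0, 0, -0.0127]}, {}]'

```text
time: 9.45
tool_pos: [0.4488, 0.3646, 0.3808]
eef_rot: [-0.001, 0.386, 0.923, -0.001]
ft_force: [0.6, -0.2, 0.3]
width: 0.0501
finger_force: 0.0
```

Run:
```python
from h import *
im,c=shot("wrist");cv2.imwrite("pics/w3.png",im)
for p in ([.519,.4417,.024],[.449,.3706,.024],[.385,.29,.024]): print(proj(c,p))
m=hsv(im,(8,30,40),(30,255,165)); m=cv2.morphologyEx(m,cv2.MORPH_OPEN,np.ones((3,3)));m[290:]=0
for k in blobs(m,300):
    q=rect_w(c,k,.024); print(cv2.boundingRect(k),q,cv2.contourArea(k))
```

```text
[[394.44132261 188.50119105]]
[[320.52406376 189.51298648]]
[[245.41824654 198.56176569]]
(0, 0, 477, 132) (array([0.26811694, 0.4039455 ]), (578.753173828125, 149.65916442871094), 44.6118278503418) 32040.5
(435, 225, 192, 65) (array([0.73396362, 0.51552155]), (276.9327697753906, 95.79926300048828), 44.69176483154297) 7186.5
(0, 199, 133, 91) (array([0.25485402, 0.0516215 ]), (233.83763122558594, 96.08917236328125), 82.38284301757812) 6841.0
(429, 153, 126, 57) (array([0.5907196 , 0.54421094]), (169.5726318359375, 43.53128433227539), 66.62850952148438) 1285.0
(442, 0, 70, 36) (array([0.43617633, 0.64878247]), (79.4112319946289, 36.65187454223633), 45.4820671081543) 1163.0
(403, 265, 54, 18) (array([0.64580035, 0.39491034]), (76.23464965820312, 25.61703109741211), 48.4997444152832) 649.0
(565, 153, 75, 30) (array([0.69853601, 0.65188702]), (97.9879150390625, 17.512704849243164), 68.0826187133789) 453.0
```

View pics/w3.png

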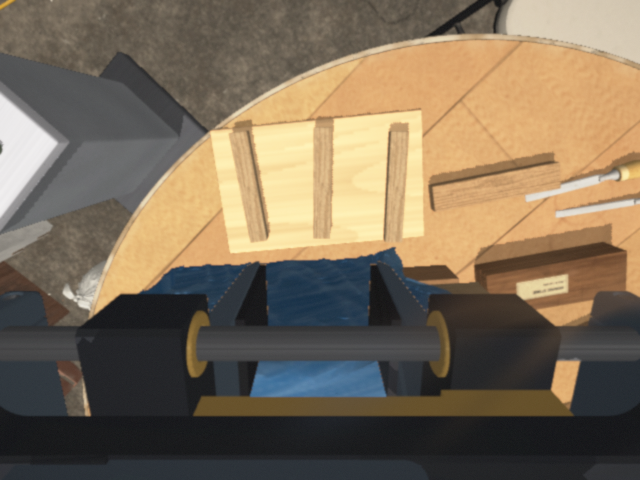

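Create spares.py:
```python
from h import *
im,c=shot("wrist")
g=cv2.cvtColor(im,cv2.COLOR_BGR2HSV)[:,:,2]
roi=np.zeros_like(g); P=ray(c,[(214,130),(421,112),(422,236),(230,250)],.005) if 0 else None
bc=np.array([.4515,.3665]); 
for s in [0]:
    u=np.array([np.cos(np.deg2rad(134.5)),np.sin(np.deg2rad(134.5))]); v=np.array([-u[1],u[0]])
    Q=[np.r_[bc+a*u+b*v,.012] for a,b in((-.085,-.14),(-.085,.14),(.085,.14),(.085,-.14))]
    cv2.fillPoly(roi,[proj(c,Q).astype(int)],255)
t,_=cv2.threshold(g[roi>0].reshape(-1,1),0,255,cv2.THRESH_OTSU)
m=cv2.bitwise_and((g<t).astype(np.uint8)*255,roi); m=cv2.morphologyEx(m,cv2.MORPH_OPEN,np.ones((3,3)))
o=monitor.get_obs()
for k in blobs(m,500): print(cv2.boundingRect(k),[np.round(x,4) for x in rect_w(c,k,.02)])
```

```bash
python3 spares.py
```

```text
(229, 127, 41, 115) [array([0.3779, 0.3072]), array([156.6274,  31.1294]), np.float64(142.8193)]
(383, 127, 25, 119) [array([0.5206, 0.4421]), array([160.6074,  27.7858]), np.float64(135.0373)]
(313, 127, 20, 111) [array([0.4466, 0.3774]), array([148.9258,  25.9499]), np.float64(134.3573)]
```

```bash
sed -i 's/(-.085,-.14),(-.085,.14),(.085,.14),(.085,-.14)/(-.083,-.14),(-.083,.14),(.1,.135),(.093,-.14)/; s/,500):/,400):/' spares.py; python3 spares.py
```

Run:
```python
from h import *
im,c=shot("wrist"); print(ray(c,[(397,122),(397,241),(323,118),(323,237),(241,122),(257,242)],.022)[:,:2])
```

```text
(229, 119, 41, 123) [array([0.3746, 0.3095]), array([164.7598,  36.2601]), np.float64(139.9035)]
(383, 122, 25, 120) [array([0.5164, 0.4461]), array([160.9694,  27.2786]), np.float64(134.5359)]
(269, 118, 64, 120) [array([0.423 , 0.3615]), array([160.3793,  81.9521]), np.float64(135.1388)]
[[0.4590145  0.5023924 ]
 [0.5781267  0.39458631]
 [0.38730744 0.43871171]
 [0.49964138 0.32549652]
 [0.31514943 0.36074151]
 [0.4384151  0.25489274]]
```

Careful with the scale: shifts go in shares of 250 mm and turns go in shares of 2 pi rad. That gives: 0.045 m is 0.18, 0.0044 m is 0.0176.

Request:
shift_gripper --offsets '[{"xyz":[0.0176, 0.012, 0.18]}, {"xyz":[0.0176, 0.012, 0.18]}, {"xyz":[0, 0, 0.18]}, {"xyz":[0, 0, 0.18]}, {}, {}]' --jaw 0.05

```text
time: 10.25
tool_pos: [0.4482, 0.3755, 0.2024]
eef_rot: [-0.0, 0.386, 0.922, 0.0]
ft_force: [0.1, 0.4, 0.9]
width: 0.0502
finger_force: 0.0
```

Run:
```python
from h import *
o=monitor.get_obs();print(o["tool_pos"],o["time"])
im,c=shot("wrist");cv2.imwrite("pics/w4.png",im); print(proj(c,[[.4466,.3774,.024],[.449,.3706,.024]]))
```

```text
[0.44817881 0.37549583 0.20235933] 10.25
[[316.51280745 220.79957151]
 [313.1149477  227.86596689]]
```

View pics/w4.png

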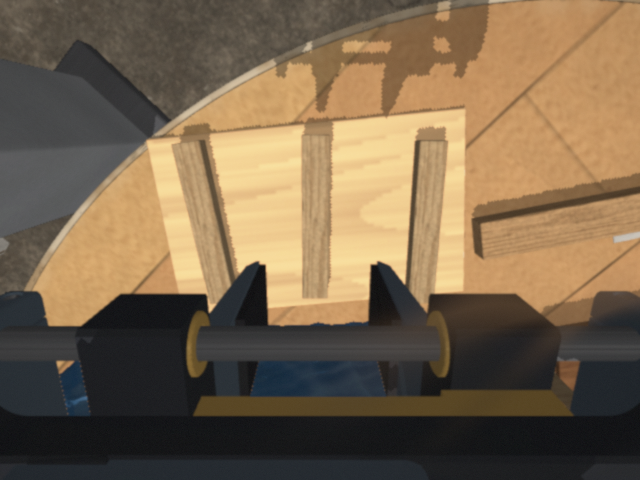

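Run:
```python
from h import *
im,c=shot("wrist");o=monitor.get_obs()
def seg(n,p,q):
    P=ray(c,[p,q],.024)[:,:2];d=P[0]-P[1];print(n,P.mean(0).round(4),np.linalg.norm(d).round(4),np.degrees(np.arctan2(d[1],d[0])).round(2)); return P
P=seg("B",(317.5,135),(315.5,298))
e=ray(c,[(303,215),(330,215)],.024);print("w",np.linalg.norm(e[0]-e[1]),e.mean(0))
P=seg("A",(434,141),(420,290)); P=seg("C",(188,141),(225,303))
y=np.deg2rad(44.5)
b=ray(c,[(317.5,135),(315.5,298)],.024).mean(0)
print(want(o,[b[0],b[1],.030],y))
```

```text
B [0.4486 0.3778] 0.1501 133.86
w 0.024198343035408486 [0.44452061 0.38203428 0.024     ]
A [0.5182 0.4485] 0.1371 133.88
C [0.3821 0.3052] 0.1518 142.64
(array([ 0.00156879, -0.00056067,  0.1747244 ]), array([0.00559394, 0.0004656 , 0.00099213]))
```

In the tool's units: 0.045 m is 0.18, 0.04 m is 0.16.

Request:
shift_gripper --offsets '[{"xyz":[0.0064, -0.0024, 0.18]}, {"xyz":[0, 0, 0.18]}, {"xyz":[0, 0, 0.16]}, {"xyz":[0, 0, 0.1]}, {"xyz":[0, 0, 0.06]}, {}, {}]' --jaw 0.05

```text
time: 11.05
tool_pos: [0.448, 0.3772, 0.0339]
eef_rot: [0.001, 0.386, 0.922, 0.002]
ft_force: [-0.6, 0.6, 0.3]
width: 0.05
finger_force: 0.0
```

Request:
shift_gripper --offsets '[{}, {}, {}, {}, {}]' --jaw 0 --grip_n 25

```text
time: 11.55
tool_pos: [0.4465, 0.3761, 0.0325]
eef_rot: [0.0, 0.386, 0.922, 0.0]
ft_force: [-0.7, -0.1, 6.0]
width: 0.0238
finger_force: 25.0
```

In the tool's units: -0.05 m is -0.2, -0.03 m is -0.12.

Request:
shift_gripper --offsets '[{"xyz":[0, 0, -0.12]}, {"xyz":[0, 0, -0.2]}, {"xyz":[0, 0, -0.2]}, {"xyz":[0, 0, -0.2]}, {"xyz":[0, 0, -0.2]}, {"xyz":[0, 0, -0.2]}, {"xyz":[0, 0, -0.2]}, {}]'

```text
time: 12.35
tool_pos: [0.4481, 0.3775, 0.3696]
eef_rot: [0.004, 0.386, 0.922, 0.007]
ft_force: [-0.3, 1.2, -0.8]
width: 0.0235
finger_force: 25.0
```

Request:
shift_gripper --offsets '[{"xyz":[-0.1424, -0.0652, 0]}, {"xyz":[-0.1424, -0.0652, 0]}, {"xyz":[-0.1424, -0.0652, 0]}, {"xyz":[-0.1424, -0.0652, 0]}, {"xyz":[-0.1424, -0.0652, 0]}, {"xyz":[-0.1424, -0.0652, 0]}, {"xyz":[-0.1424, -0.0652, 0]}, {"xyz":[-0.1424, -0.0652, 0]}, {"xyz":[-0.1424, -0.0652, 0]}, {"xyz":[-0.1424, -0.0652, 0]}]'

```text
time: 13.35
tool_pos: [0.5802, 0.0064, 0.3605]
eef_rot: [-0.001, 0.386, 0.922, -0.0]
ft_force: [0.5, 0.7, -0.7]
width: 0.0237
finger_force: 25.0
```

Request:
shift_gripper --offsets '[{"turn_vec":[0, 0, -0.0207]}, {"turn_vec":[0, 0, -0.0207]}, {"turn_vec":[0, 0, -0.0207]}, {"turn_vec":[0, 0, -0.0207]}, {"turn_vec":[0, 0, -0.0212]}, {}, {}]'

```text
time: 14.05
tool_pos: [0.5799, 0.008, 0.3608]
eef_rot: [-0.001, 0.071, 0.997, 0.0]
ft_force: [-0.1, -0.8, -0.5]
width: 0.0236
finger_force: 25.0
```

Create tgt.py:
```python
import sys
from h import *
o=monitor.get_obs();d,v=want(o,eval(sys.argv[1]),np.deg2rad(float(sys.argv[2])))
print("t",o["time"],"width",o["width"],"d",d.round(4),"rot",v.round(3))
```

```bash
python3 tgt.py '[.5803,.0081,.1145]' 82.05
```

Run:
```python
from h import *
im,c=shot("wrist");cv2.imwrite("pics/w5.png",im)
```

```text
t 14.05 width 0.02362248422147358 d [-7.000e-04  2.000e-04  2.463e-01] rot [-0.    -0.001 -0.004]
```

View pics/w5.png

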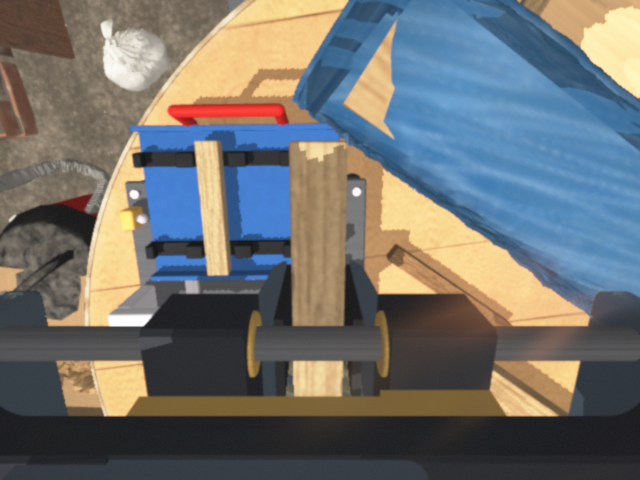

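Run:
```python
from h import *
im,c=shot("wrist")
a=np.deg2rad(-7.95); ex=np.array([np.cos(a),np.sin(a)]); ey=np.array([-ex[1],ex[0]]); O=np.array([.5687,-.0751])
print("lip corner jf",(ray(c,[(131,128)],.096)[:,:2]-O)@np.c_[ex,ey])
d=hsv(im,(0,0,0),(180,255,50)); d[:140]=0;d[262:]=0;d[:,:130]=0;d[:,292:]=0
for k in blobs(d,40): P=(ray(c,k[:,0],.1)[:,:2]-O)@np.c_[ex,ey]; print("blk",cv2.boundingRect(k),P.min(0).round(4),P.max(0).round(4))
w=hsv(im,(10,30,90),(25,200,255)); w[:, :190]=0; w[:,232:]=0; w[:135]=0;w[282:]=0
for k in blobs(w,300): q=rect_w(c,k,.105); print("blank",q,(q[0]-O)@np.c_[ex,ey])
```

```text
lip corner jf [[-0.0828511  -0.11132546]]
blk (230, 241, 60, 15) [ 0.0409 -0.0138] [0.0577 0.0534]
blk (223, 152, 32, 13) [-0.058  -0.0147] [-0.0453  0.0182]
blk (135, 153, 18, 13) [-0.0572 -0.1088] [-0.0446 -0.0905]
blk (147, 242, 36, 15) [ 0.0418 -0.109 ] [ 0.0586 -0.0685]
blk (184, 241, 20, 15) [ 0.0408 -0.0663] [ 0.0576 -0.0454]
blank (array([ 0.56947919, -0.10445857]), (150.71139526367188, 29.2082576751709), 172.57784271240234) [ 0.00483225 -0.02896864]
```

In the tool's units: 0.045 m is 0.18, -0.0007 m is -0.0028.

Request:
shift_gripper --offsets '[{"xyz":[-0.0028, 0, 0.18]}, {"xyz":[0, 0, 0.18]}, {"xyz":[0, 0, 0.18]}, {"xyz":[0, 0, 0.16]}, {"xyz":[0, 0, 0.12]}, {"xyz":[0, 0, 0.08]}, {"xyz":[0, 0, 0.048]}, {"xyz":[0, 0, 0.036]}, {}, {}]'

```text
time: 15.15
tool_pos: [0.5815, 0.0079, 0.1166]
eef_rot: [0.001, 0.07, 0.998, 0.0]
ft_force: [-1.0, -0.6, -0.8]
width: 0.024
finger_force: 25.0
```

Request:
shift_gripper --offsets '[{}, {}, {}]' --jaw 0.036

```text
time: 15.45
tool_pos: [0.5812, 0.0079, 0.1164]
eef_rot: [0.001, 0.07, 0.998, 0.0]
ft_force: [0.5, 0.2, 0.2]
width: 0.0363
finger_force: 0.0
```

Request:
shift_gripper --offsets '[{"xyz":[0, 0, -0.12]}, {"xyz":[0, 0, -0.2]}, {"xyz":[0, 0, -0.2]}, {"xyz":[0, 0, -0.2]}, {"xyz":[0, 0, -0.2]}, {"xyz":[0, 0, -0.12]}, {}]'

```text
time: 16.15
tool_pos: [0.5822, 0.0079, 0.3816]
eef_rot: [0.006, 0.07, 0.998, 0.0]
ft_force: [0.7, -0.1, 0.4]
width: 0.036
finger_force: 0.0
```

```bash
python3 tgt.py '[.45,.37,.375]' 44.5
```

```text
t 16.15 width 0.035983661188170604 d [0.1815 0.3402 0.0051] rot [0.005 0.01  0.654]
```

Run:
```python
from h import *
im,c=shot("wrist")
a=np.deg2rad(-7.95); ex=np.array([np.cos(a),np.sin(a)]); ey=np.array([-ex[1],ex[0]]); O=np.array([.5687,-.0751])
w=hsv(im,(10,30,90),(25,200,255)); Q=[np.r_[O+x*ex+y*ey,.105] for x,y in((-.085,.06),(-.085,.107),(.085,.107),(.085,.06))]
roi=np.zeros_like(w);cv2.fillPoly(roi,[proj(c,Q).astype(int)],255);roi[288:]=0
for k in blobs(w&roi,200): q=rect_w(c,k,.105); print("blank",cv2.boundingRect(k),q,(q[0]-O)@np.c_[ex,ey])
```

```text
blank (306, 132, 24, 130) (array([0.58261407, 0.00996867]), (149.3177947998047, 26.01207160949707), 171.84586334228516) [0.0020146  0.08617553]
```

Request:
shift_gripper --offsets '[{"xyz":[0.0508, 0.1692, 0]}, {"xyz":[0.0508, 0.1692, 0]}, {"xyz":[0.0508, 0.1692, 0]}, {"xyz":[0.0508, 0.1692, 0]}, {"xyz":[0.0508, 0.1692, 0]}, {"xyz":[0.0508, 0.1692, 0]}, {"xyz":[0.0508, 0.1692, 0]}, {"xyz":[0.0508, 0.1692, 0]}, {"xyz":[0.0508, 0.1692, 0]}, {"xyz":[0.0508, 0.1692, 0]}]' --jaw 0.05

```text
time: 17.2
tool_pos: [0.513, 0.4458, 0.3734]
eef_rot: [-0.001, 0.07, 0.998, -0.001]
ft_force: [0.8, -0.4, 0.7]
width: 0.0499
finger_force: 0.0
```

Request:
shift_gripper --offsets '[{"turn_vec":[0, 0, 0.0207]}, {"turn_vec":[0, 0, 0.0207]}, {"turn_vec":[0, 0, 0.0207]}, {"turn_vec":[0, 0, 0.0207]}, {"turn_vec":[0, 0, 0.0213]}, {"xyz":[0, 0, 0.18]}, {"xyz":[0, 0, 0.18]}, {"xyz":[0, 0, 0.18]}, {"xyz":[0, 0, 0.18]}, {}]'

```text
time: 18.2
tool_pos: [0.5098, 0.441, 0.1864]
eef_rot: [-0.004, 0.387, 0.922, -0.008]
ft_force: [0.7, -0.5, -1.4]
width: 0.0501
finger_force: 0.0
```

Run:
```python
from h import *
o=monitor.get_obs();print(o["tool_pos"],o["time"])
im,c=shot("wrist");cv2.imwrite("pics/w6.png",im)
im,c=shot("top");cv2.imwrite("pics/top1.png",im)
```

```text
[0.50984846 0.44096014 0.18641599] 18.2
```

View pics/w6.png

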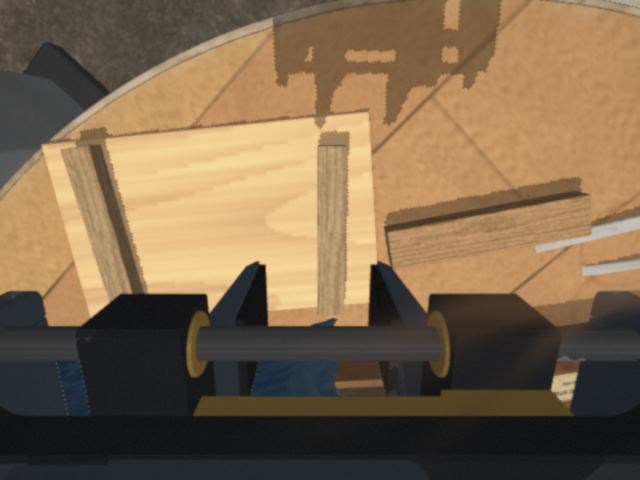

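Run:
```python
from h import *
o=monitor.get_obs();print(o["tool_pos"]);im,c=shot("wrist")
P=ray(c,[(333.5,146),(331,315)],.024);d=P[0]-P[1];print(P.mean(0),np.linalg.norm(d),np.degrees(np.arctan2(d[1],d[0])))
Q=ray(c,[(388,228),(392,264)],.022);t=(Q-P.mean(0))@np.array([np.cos(np.deg2rad(44.6)),np.sin(np.deg2rad(44.6)),0]);print("offcut dist",t)
b=P.mean(0);print(want(o,[b[0],b[1],.0325],np.deg2rad(44.4)))
```

```text
[0.51366356 0.44417043 0.19486259]
[0.52997578 0.4470315  0.024     ] 0.15455567916295018 134.34179813479673
offcut dist [0.04940546 0.05473916]
(array([-0.00944617,  0.01406631,  0.16232312]), array([-0.00264079, -0.00030515,  0.00200064]))
```

Create one.py:
```python
import sys
from h import *
g0=np.array(eval(sys.argv[1])); ya=float(sys.argv[2]); hl=float(sys.argv[3]) if len(sys.argv)>3 else .085
o=monitor.get_obs();im,c=shot("wrist");g=cv2.cvtColor(im,cv2.COLOR_BGR2HSV)[:,:,2]
u=np.array([np.cos(np.deg2rad(ya)),np.sin(np.deg2rad(ya))]);v=np.array([-u[1],u[0]])
roi=np.zeros_like(g);cv2.fillPoly(roi,[proj(c,[np.r_[g0+a*u+b*v,.02] for a,b in((-hl,-.03),(-hl,.03),(hl,.03),(hl,-.03))]).astype(int)],255)
t,_=cv2.threshold(g[roi>0].reshape(-1,1),0,255,cv2.THRESH_OTSU)
m=cv2.morphologyEx(((g<t)&(roi>0)).astype(np.uint8)*255,cv2.MORPH_OPEN,np.ones((3,3)))
k=blobs(m,300)[0];q=rect_w(c,k,.024);print("V",t,cv2.boundingRect(k),q)
for row in range(120,320,8):
    s=m[row];n=np.flatnonzero(s)
    if len(n): print(row,n[0],n[-1],int(g[row,n].mean()),end=" | ")
cv2.imwrite("pics/last.png",im)
```

```bash
python3 one.py '[.523,.443]' 134.4
```

```text
V 208.0 (289, 133, 64, 185) (array([0.52303345, 0.44464215]), (169.06211853027344, 59.05731964111328), 133.3638801574707)
136 309 336 163 | 144 306 336 138 | 152 305 336 183 | 160 306 334 176 | 168 306 335 177 | 176 306 334 176 | 184 306 334 178 | 192 306 335 177 | 200 306 335 180 | 208 306 335 180 | 216 306 334 181 | 224 306 333 182 | 232 307 334 178 | 240 307 334 178 | 248 307 334 178 | 256 307 334 179 | 264 307 334 178 | 272 307 334 180 | 280 307 333 177 | 288 307 333 178 | 296 307 331 176 | 304 289 351 189 | 312 289 351 189 |
```

Run:
```python
from h import *
o=monitor.get_obs();im,c=shot("wrist");print(o["tool_pos"])
print(cv2.cvtColor(im,cv2.COLOR_BGR2GRAY)[140:160,312:328].mean(1).astype(int),cv2.cvtColor(im,cv2.COLOR_BGR2GRAY)[296:322,312:328].mean(1).astype(int))
P=ray(c,[(320.7,149),(320.3,310),(320.7,160),(320.3,290)],.024)[:,:2];d=P[2]-P[3];d/=np.linalg.norm(d);print(np.linalg.norm(P[0]-P[1]),np.degrees(np.arctan2(d[1],d[0])))
b=P[0]-.075*d;print(b,want(o,[b[0],b[1],.0325],np.arctan2(d[1],d[0])-np.pi/2))
```

```text
[0.51510279 0.44542662 0.1983765 ]
[134 133 128 117 121 144 152 154 157 158 159 159 158 156 155 154 153 152
 152 152] [149 149 149 149 149 149 149 150 150 151 152 154 158 160 159 146 121 103
  93  87  90  93  94  95  98 101]
0.14861933905883898 134.5052664540907
[0.5252167  0.44162876] (array([-0.00975473,  0.00377672,  0.16589849]), array([0.00465358, 0.00026757, 0.00022585]))
```

In the tool's units: 0.045 m is 0.18, -0.008 m is -0.032.

Request:
shift_gripper --offsets '[{"xyz":[-0.032, 0.014, 0.18]}, {"xyz":[0, 0, 0.18]}, {"xyz":[0, 0, 0.16]}, {"xyz":[0, 0, 0.08]}, {}, {}]' --jaw 0.038

```text
time: 19.05
tool_pos: [0.5234, 0.4423, 0.048]
eef_rot: [0.001, 0.387, 0.922, 0.002]
ft_force: [0.3, -0.2, 0.9]
width: 0.0381
finger_force: 0.0
```

```bash
python3 tgt.py '[.5238,.4431,.0325]' 44.5;  python3 one.py '[.523,.443]' 134.4|head -1
```

```text
t 19.05 width 0.03814535252572734 d [0.0003 0.0008 0.0155] rot [0.004 0.    0.   ]
V 143.0 (255, 261, 121, 167) (array([0.54484015, 0.42023865]), (98.48821258544922, 59.39259719848633), 134.36038970947266)
```

In the tool's units: 0.01 m is 0.04, 0.005 m is 0.02.

Request:
shift_gripper --offsets '[{"xyz":[0, 0, 0.04]}, {"xyz":[0, 0, 0.02]}, {}, {}]'

```text
time: 19.5
tool_pos: [0.5221, 0.4412, 0.0308]
eef_rot: [-0.0, 0.387, 0.922, 0.0]
ft_force: [-0.5, -0.4, 0.6]
width: 0.0379
finger_force: 0.0
```

Request:
shift_gripper --offsets '[{}, {}, {}, {}]' --jaw 0 --grip_n 25

```text
time: 19.9
tool_pos: [0.5222, 0.4413, 0.031]
eef_rot: [0.0, 0.387, 0.922, 0.0]
ft_force: [0.1, -0.2, 0.2]
width: 0.0237
finger_force: 25.0
```

Request:
shift_gripper --offsets '[{"xyz":[0, 0, -0.12]}, {"xyz":[0, 0, -0.2]}, {"xyz":[0, 0, -0.2]}, {"xyz":[0, 0, -0.2]}, {"xyz":[0, 0, -0.2]}, {"xyz":[0, 0, -0.2]}, {"xyz":[0, 0, -0.2]}, {}, {}]'

```text
time: 20.8
tool_pos: [0.5223, 0.4413, 0.3621]
eef_rot: [0.001, 0.387, 0.922, 0.001]
ft_force: [-0.0, 0.1, -1.6]
width: 0.0238
finger_force: 25.0
```

```bash
python3 tgt.py '[.5726,-.0474,.36]' 82.05
```

```text
t 20.8 width 0.023839805127717006 d [-0.3838 -0.3068  0.0013] rot [ 0.003  0.001 -0.655]
```

Request:
shift_gripper --offsets '[{"xyz":[-0.1396, -0.1116, 0]}, {"xyz":[-0.1396, -0.1116, 0]}, {"xyz":[-0.1396, -0.1116, 0]}, {"xyz":[-0.1396, -0.1116, 0]}, {"xyz":[-0.1396, -0.1116, 0]}, {"xyz":[-0.1396, -0.1116, 0]}, {"xyz":[-0.1396, -0.1116, 0]}, {"xyz":[-0.1396, -0.1116, 0]}, {"xyz":[-0.1396, -0.1116, 0]}, {"xyz":[-0.1396, -0.1116, 0]}]'

```text
time: 21.8
tool_pos: [0.5669, -0.0051, 0.3582]
eef_rot: [-0.002, 0.387, 0.922, -0.001]
ft_force: [0.7, 0.4, -1.9]
width: 0.0237
finger_force: 25.0
```

Request:
shift_gripper --offsets '[{"xyz":[-0.1396, -0.1116, 0]}, {"turn_vec":[0, 0, -0.0207]}, {"turn_vec":[0, 0, -0.0207]}, {"turn_vec":[0, 0, -0.0207]}, {"turn_vec":[0, 0, -0.0207]}, {"turn_vec":[0, 0, -0.0215]}, {}, {}, {}]'

```text
time: 22.7
tool_pos: [0.5722, -0.0477, 0.3598]
eef_rot: [-0.001, 0.07, 0.998, 0.0]
ft_force: [-0.0, 0.5, -0.7]
width: 0.0235
finger_force: 25.0
```

```bash
python3 tgt.py '[.5726,-.0474,.1135]' 82.05
```

Run:
```python
from h import *
im,c=shot("wrist");cv2.imwrite("pics/w7.png",im)
old=cv2.imread("pics/w5.png")
for q in(old,im): print(cv2.cvtColor(q,cv2.COLOR_BGR2HSV)[110:170:3,312:326,0].mean(1).astype(int))
```

```text
t 22.7 width 0.023535341464095038 d [-0.0008  0.0003  0.2463] rot [ 0.    -0.002 -0.002]
[104 104 104  86  59 107 107 107 107 107 110  18  20  20  21  20  18  17
  17  16]
[  1   1   5  15  14 108 107 107 107   9  20  20  20  21  20  20  19  17
  16  17]
```

In the tool's units: 0.045 m is 0.18, 0.04 m is 0.16.

Request:
shift_gripper --offsets '[{"xyz":[-0.0032, 0, 0.18]}, {"xyz":[0, 0, 0.18]}, {"xyz":[0, 0, 0.18]}, {"xyz":[0, 0, 0.16]}, {"xyz":[0, 0, 0.12]}, {"xyz":[0, 0, 0.08]}, {"xyz":[0, 0, 0.048]}, {"xyz":[0, 0, 0.036]}, {}, {}]'

```text
time: 23.75
tool_pos: [0.5739, -0.0479, 0.1156]
eef_rot: [0.001, 0.069, 0.998, 0.0]
ft_force: [-0.5, 0.7, -0.3]
width: 0.0238
finger_force: 25.0
```

Request:
shift_gripper --offsets '[{}, {}, {}]' --jaw 0.036

```text
time: 24.05
tool_pos: [0.5736, -0.0478, 0.1154]
eef_rot: [0.001, 0.069, 0.998, 0.0]
ft_force: [0.5, -0.0, 0.6]
width: 0.0362
finger_force: 0.0
```

Request:
shift_gripper --offsets '[{"xyz":[0, 0, -0.12]}, {"xyz":[0, 0, -0.2]}, {"xyz":[0, 0, -0.2]}, {"xyz":[0, 0, -0.2]}, {"xyz":[0, 0, -0.2]}, {"xyz":[0, 0, -0.12]}, {}, {}]'

```text
time: 24.85
tool_pos: [0.5731, -0.0478, 0.3749]
eef_rot: [0.0, 0.069, 0.998, 0.0]
ft_force: [0.6, -0.2, 0.5]
width: 0.036
finger_force: 0.0
```

```bash
python3 tgt.py '[.382,.31,.37]' 53
```

Run:
```python
from h import *
im,c=shot("top");cv2.imwrite("pics/top2.png",cv2.resize(im[200:345,165:315],None,fx=4,fy=4,interpolation=cv2.INTER_CUBIC))
im,c=shot("wrist")
a=np.deg2rad(-7.95); ex=np.array([np.cos(a),np.sin(a)]); ey=np.array([-ex[1],ex[0]]); O=np.array([.5687,-.0751])
w=hsv(im,(10,30,90),(25,200,255)); Q=[np.r_[O+x*ex+y*ey,.105] for x,y in((-.085,.005),(-.085,.05),(.085,.05),(.085,.005))]
roi=np.zeros_like(w);cv2.fillPoly(roi,[proj(c,Q).astype(int)],255);roi[288:]=0
for k in blobs(w&roi,200): q=rect_w(c,k,.105); print("blank",cv2.boundingRect(k),q,(q[0]-O)@np.c_[ex,ey])
```

```text
t 24.85 width 0.036004954477009396 d [0.2388 0.3279 0.0048] rot [0.    0.001 0.507]
blank (306, 136, 24, 132) (array([ 0.57369586, -0.04538155]), (149.51776123046875, 25.656341552734375), 172.27342987060547) [0.00083752 0.03012381]
```

View pics/top2.png

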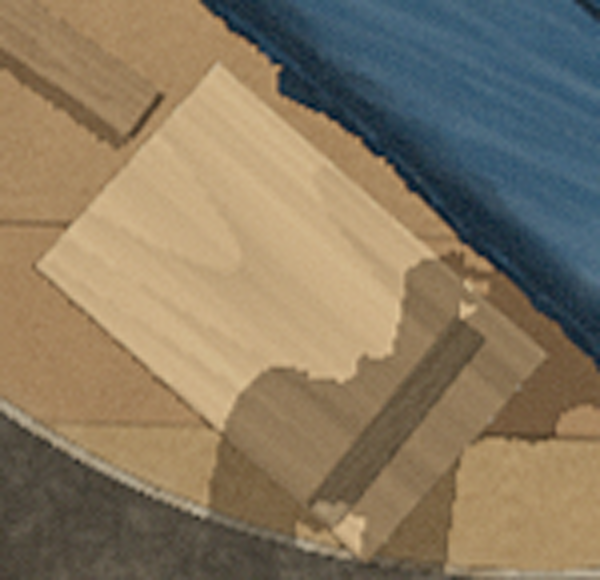

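In the tool's units: 0.0325 m is 0.13, 0.0238 m is 0.0952.

Request:
shift_gripper --offsets '[{"xyz":[0.0952, 0.13, 0]}, {"xyz":[0.0952, 0.13, 0]}, {"xyz":[0.0952, 0.13, 0]}, {"xyz":[0.0952, 0.13, 0]}, {"xyz":[0.0952, 0.13, 0]}, {"xyz":[0.0952, 0.13, 0]}, {"xyz":[0.0952, 0.13, 0]}, {"xyz":[0.0952, 0.13, 0]}, {"xyz":[0.0952, 0.13, 0]}, {"xyz":[0.0952, 0.13, 0]}]' --jaw 0.05

```text
time: 25.95
tool_pos: [0.381, 0.3079, 0.3728]
eef_rot: [-0.001, 0.069, 0.998, -0.001]
ft_force: [0.9, 0.7, -0.5]
width: 0.0498
finger_force: 0.0
```

Request:
shift_gripper --offsets '[{"turn_vec":[0, 0, 0.0207]}, {"turn_vec":[0, 0, 0.0207]}, {"turn_vec":[0, 0, 0.0207]}, {"turn_vec":[0, 0, 0.0191]}, {"xyz":[0, 0, 0.18]}, {"xyz":[0, 0, 0.18]}, {"xyz":[0, 0, 0.18]}, {"xyz":[0, 0, 0.12]}, {}, {}]'

```text
time: 26.95
tool_pos: [0.3823, 0.3069, 0.2093]
eef_rot: [-0.001, 0.319, 0.948, -0.001]
ft_force: [0.3, 0.7, 0.9]
width: 0.0498
finger_force: 0.0
```

Request:
shift_gripper --offsets '[{}, {}, {}]'

```text
time: 27.25
tool_pos: [0.383, 0.3074, 0.211]
eef_rot: [0.001, 0.319, 0.948, 0.001]
ft_force: [-0.6, -0.4, 0.3]
width: 0.0501
finger_force: 0.0
```

```bash
python3 one.py '[.382,.306]' 142.6
```

```text
V 214.0 (279, 124, 70, 172) (array([0.37765952, 0.30959253]), (159.2601776123047, 59.36852264404297), 142.86896133422852)
128 279 348 166 | 136 295 326 163 | 144 295 326 190 | 152 295 325 187 | 160 295 326 188 | 168 296 325 186 | 176 296 325 188 | 184 296 326 187 | 192 296 325 188 | 200 296 326 187 | 208 296 324 190 | 216 296 324 191 | 224 297 325 188 | 232 297 325 188 | 240 297 324 188 | 248 297 325 187 | 256 297 325 187 | 264 297 324 190 | 272 297 325 185 | 280 297 324 185 | 288 297 320 188 |
```

View pics/last.png

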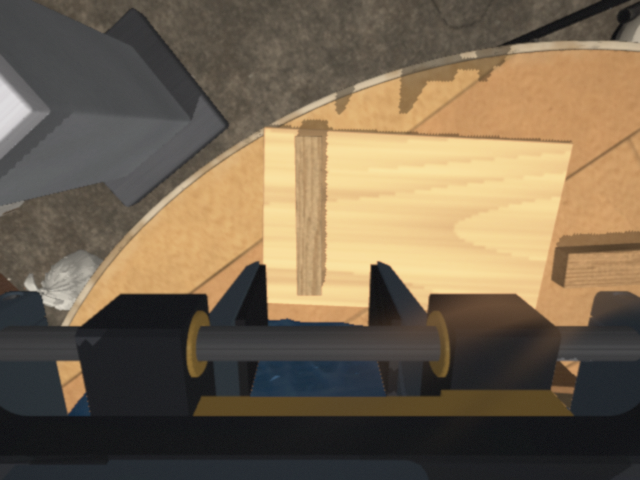

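Run:
```python
from h import *
o=monitor.get_obs();im,c=shot("wrist");g=cv2.cvtColor(im,cv2.COLOR_BGR2GRAY)
print(g[132:144,302:318].mean(1).astype(int),g[288:304,302:318].mean(1).astype(int),g[200,290:332])
P=ray(c,[(310.5,138),(310.5,296)],.024)[:,:2];d=P[0]-P[1];b=P.mean(0)
print(np.linalg.norm(d),np.degrees(np.arctan2(d[1],d[0])),b,want(o,[b[0],b[1],.0325],np.arctan2(d[1],d[0])-np.pi/2))
```

```text
[129 130 132 129 131 154 163 165 167 169 169 169] [158 158 158 159 159 160 163 177 200 211 213 215 217 221 223 222] [204 204 203 203 200 188 165 164 165 161 164 169 168 162 154 154 159 169
 173 174 171 164 162 169 176 176 170 163 156 152 149 142 135 134 133 139
 161 190 202 203 204 203]
0.14859862999406906 142.5665346874946 [0.38056601 0.30320514] (array([-0.00053485, -0.00502971,  0.17827458]), array([0.00218326, 0.0005258 , 0.00451703]))
```

In the tool's units: 0.045 m is 0.18, -0.0065 m is -0.026, 0.004 rad is 0.0006.

Request:
shift_gripper --offsets '[{"xyz":[0, -0.026, 0.18], "turn_vec":[0, 0, 0.0006]}, {"xyz":[0, 0, 0.18]}, {"xyz":[0, 0, 0.16]}, {"xyz":[0, 0, 0.1]}, {"xyz":[0, 0, 0.06]}, {"xyz":[0, 0, 0.032]}, {}, {}]' --jaw 0.045

```text
time: 28.15
tool_pos: [0.3791, 0.3023, 0.0325]
eef_rot: [0.0, 0.321, 0.947, 0.001]
ft_force: [0.2, -0.3, -0.6]
width: 0.0449
finger_force: 0.0
```

Request:
shift_gripper --offsets '[{}, {}, {}, {}]' --jaw 0 --grip_n 25

```text
time: 28.55
tool_pos: [0.3788, 0.302, 0.0323]
eef_rot: [0.0, 0.321, 0.947, 0.0]
ft_force: [-0.0, -0.8, 3.1]
width: 0.024
finger_force: 25.0
```

Request:
shift_gripper --offsets '[{"xyz":[0, 0, -0.12]}, {"xyz":[0, 0, -0.2]}, {"xyz":[0, 0, -0.2]}, {"xyz":[0, 0, -0.2]}, {"xyz":[0, 0, -0.2]}, {"xyz":[0, 0, -0.2]}, {"xyz":[0, 0, -0.2]}, {}, {}]'

```text
time: 29.45
tool_pos: [0.3786, 0.3018, 0.3625]
eef_rot: [0.001, 0.321, 0.947, 0.001]
ft_force: [-0.3, -0.0, -0.8]
width: 0.0237
finger_force: 25.0
```

```bash
python3 tgt.py '[.5571,-.1583,.36]' 82.05
```

```text
t 29.45 width 0.023729641995414618 d [-0.4213 -0.2571  0.0021] rot [ 0.002  0.001 -0.514]
```

In the tool's units: -0.0383 m is -0.1532, -0.0234 m is -0.0936.

Request:
shift_gripper --offsets '[{"xyz":[-0.1532, -0.0936, 0]}, {"xyz":[-0.1532, -0.0936, 0]}, {"xyz":[-0.1532, -0.0936, 0]}, {"xyz":[-0.1532, -0.0936, 0]}, {"xyz":[-0.1532, -0.0936, 0]}, {"xyz":[-0.1532, -0.0936, 0]}, {"xyz":[-0.1532, -0.0936, 0]}, {"xyz":[-0.1532, -0.0936, 0]}, {"xyz":[-0.1532, -0.0936, 0]}, {"xyz":[-0.1532, -0.0936, 0]}]'

```text
time: 30.45
tool_pos: [0.5402, -0.1184, 0.359]
eef_rot: [-0.002, 0.321, 0.947, -0.0]
ft_force: [1.3, 0.6, -0.1]
width: 0.0238
finger_force: 25.0
```

Request:
shift_gripper --offsets '[{"xyz":[-0.1532, -0.0936, 0]}, {"turn_vec":[0, 0, -0.0207]}, {"turn_vec":[0, 0, -0.0207]}, {"turn_vec":[0, 0, -0.0207]}, {"turn_vec":[0, 0, -0.0197]}, {}, {}, {}]'

```text
time: 31.25
tool_pos: [0.5566, -0.1584, 0.3608]
eef_rot: [-0.001, 0.07, 0.998, 0.0]
ft_force: [-0.2, -0.1, -1.2]
width: 0.0236
finger_force: 25.0
```

```bash
python3 tgt.py '[.5571,-.1583,.1140]' 82.05
```

Run:
```python
from h import *
im,c=shot("wrist");cv2.imwrite("pics/w8.png",im)
print(cv2.cvtColor(im,cv2.COLOR_BGR2HSV)[110:170:3,312:326,0].mean(1).astype(int))
```

```text
t 31.25 width 0.023576785451622336 d [-9.000e-04  1.000e-04  2.468e-01] rot [ 0.    -0.002 -0.002]
[ 19  18  18  18  19 118 107 107 107 107 113  20  21  21  22  22  19  17
  16  16]
```

In the tool's units: 0.045 m is 0.18, 0.04 m is 0.16.

Request:
shift_gripper --offsets '[{"xyz":[0.002, 0, 0.18]}, {"xyz":[0, 0, 0.18]}, {"xyz":[0, 0, 0.18]}, {"xyz":[0, 0, 0.16]}, {"xyz":[0, 0, 0.12]}, {"xyz":[0, 0, 0.08]}, {"xyz":[0, 0, 0.048]}, {"xyz":[0, 0, 0.036]}, {}, {}]'

```text
time: 32.3
tool_pos: [0.5571, -0.1587, 0.1166]
eef_rot: [0.001, 0.069, 0.998, -0.0]
ft_force: [-0.1, 0.4, 0.1]
width: 0.024
finger_force: 25.0
```

Request:
shift_gripper --offsets '[{}, {}, {}]' --jaw 0.036

```text
time: 32.6
tool_pos: [0.5567, -0.1586, 0.1164]
eef_rot: [0.001, 0.069, 0.998, -0.0]
ft_force: [-0.6, -0.8, -0.4]
width: 0.036
finger_force: 0.0
```

Request:
shift_gripper --offsets '[{"xyz":[0, 0, -0.12]}, {"xyz":[0, 0, -0.2]}, {"xyz":[0, 0, -0.2]}, {"xyz":[0, 0, -0.2]}, {"xyz":[0, 0, -0.2]}, {"xyz":[0, 0, -0.12]}, {}, {}]'

```text
time: 33.4
tool_pos: [0.5562, -0.1585, 0.3759]
eef_rot: [0.0, 0.069, 0.998, -0.0]
ft_force: [-0.1, -0.5, 0.2]
width: 0.0359
finger_force: 0.0
```

```bash
python3 tgt.py '[.4713,-.0640,.1335]' -7.95
```

Run:
```python
from h import *
im,c=shot("wrist")
a=np.deg2rad(-7.95); ex=np.array([np.cos(a),np.sin(a)]); ey=np.array([-ex[1],ex[0]]); O=np.array([.5687,-.0751])
w=hsv(im,(10,30,90),(25,200,255))
for y0 in(-.084,-.028,.028,.084):
    Q=[np.r_[O+x*ex+(y0+y)*ey,.105] for x,y in((-.085,-.022),(-.085,.022),(.085,.022),(.085,-.022))]
    roi=np.zeros_like(w);cv2.fillPoly(roi,[proj(c,Q).astype(int)],255);roi[288:]=0
    for k in blobs(w&roi,400): q=rect_w(c,k,.105); print("blank",cv2.boundingRect(k),q[1:],(q[0]-O)@np.c_[ex,ey])
cv2.imwrite("pics/w9.png",im)
```

```text
t 33.4 width 0.03594886477326514 d [0.0974 0.0818 0.2423] rot [1.000e-03 1.000e-03 1.571e+00]
blank (306, 136, 24, 132) ((150.44427490234375, 25.792926788330078), 172.2747344970703) [ 0.00111212 -0.08180511]
blank (350, 140, 27, 131) ((150.02484130859375, 26.988079071044922), 172.3338165283203) [ 0.00503752 -0.03079113]
blank (400, 136, 33, 131) ((149.13803100585938, 29.649734497070312), 172.087646484375) [0.00042088 0.02841227]
blank (445, 137, 44, 131) ((149.4202880859375, 38.43577194213867), 171.94639587402344) [0.00154244 0.08675514]
```

View pics/w9.png

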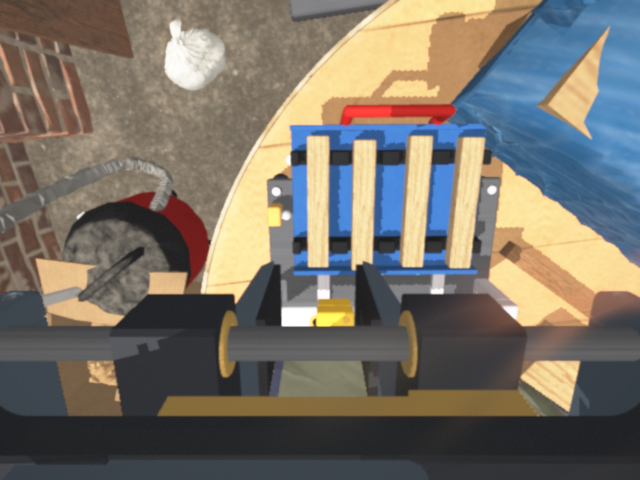

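In the tool's units: 0.0325 m is 0.13, 0.0324 m is 0.1296, 0.143 rad is 0.0228.

Request:
shift_gripper --offsets '[{"xyz":[0.13, 0.1092, 0]}, {"xyz":[0.13, 0.1092, 0]}, {"xyz":[0.1296, 0.1088, 0]}, {"turn_vec":[0, 0, 0.0228]}, {"turn_vec":[0, 0, 0.0228]}, {"turn_vec":[0, 0, 0.0228]}, {"turn_vec":[0, 0, 0.0228]}, {"turn_vec":[0, 0, 0.0228]}, {"turn_vec":[0, 0, 0.0228]}, {"turn_vec":[0, 0, 0.0228]}]' --jaw 0.032

```text
time: 34.45
tool_pos: [0.4704, -0.0639, 0.3734]
eef_rot: [-0.002, 0.542, 0.84, -0.001]
ft_force: [-0.4, 0.0, 0.2]
width: 0.0322
finger_force: 0.0
```

Request:
shift_gripper --offsets '[{"turn_vec":[0, 0, 0.0228]}, {"turn_vec":[0, 0, 0.0228]}, {"turn_vec":[0, 0, 0.0228]}, {"turn_vec":[0, 0, 0.0224]}, {"xyz":[0, 0, 0.2]}, {"xyz":[0, 0, 0.16]}, {"xyz":[0, 0, 0.12]}, {}, {}, {}]'

```text
time: 35.45
tool_pos: [0.4722, -0.0642, 0.2571]
eef_rot: [0.001, 0.755, 0.656, 0.001]
ft_force: [-0.2, 0.0, 1.1]
width: 0.032
finger_force: 0.0
```

```bash
python3 tgt.py '[.4713,-.0640,.1335]' -7.95
```

Run:
```python
from h import *
im,c=shot("wrist")
m=hsv(im,(0,150,90),(6,255,255))|hsv(im,(174,150,90),(180,255,255))
for b in blobs(m,50): print("red",cv2.boundingRect(b),rect_w(c,b,.132))
```

```text
t 35.45 width 0.03204510231018939 d [ 0.     -0.0012  0.1236] rot [ 0.003 -0.    -0.   ]
red (308, 160, 24, 146) (array([ 0.47365155, -0.06143919]), (113.85892486572266, 16.961090087890625), 82.62957000732422)
```

In the tool's units: 0.045 m is 0.18, -0.0008 m is -0.0032.

Request:
shift_gripper --offsets '[{"xyz":[0, -0.0032, 0.18]}, {"xyz":[0, 0, 0.16]}, {"xyz":[0, 0, 0.1]}, {"xyz":[0, 0, 0.054]}, {}, {}]'

```text
time: 36.1
tool_pos: [0.4716, -0.0641, 0.1335]
eef_rot: [0.001, 0.754, 0.656, 0.001]
ft_force: [0.5, -0.5, 0.5]
width: 0.0322
finger_force: 0.0
```

Request:
shift_gripper --offsets '[{}, {}, {}, {}]' --jaw 0 --grip_n 40

```text
time: 36.5
tool_pos: [0.4714, -0.064, 0.1331]
eef_rot: [0.001, 0.754, 0.656, 0.001]
ft_force: [1.2, -0.4, 3.3]
width: 0.0111
finger_force: 40.0
```

Request:
shift_gripper --offsets '[{"xyz":[0, 0.024, 0]}, {"xyz":[0, 0.032, 0]}, {"xyz":[0, 0.032, 0]}, {"xyz":[0, 0.032, 0]}, {"xyz":[0, 0.032, 0]}, {"xyz":[0, 0.032, 0]}, {"xyz":[0, 0.032, 0]}, {"xyz":[0, 0.032, 0]}, {"xyz":[0, 0.032, 0]}, {"xyz":[0, 0.02, 0]}]'

```text
time: 37.5
tool_pos: [0.5454, -0.0738, 0.1331]
eef_rot: [-0.0, 0.754, 0.656, 0.001]
ft_force: [-2.1, 2.2, 6.0]
width: 0.0109
finger_force: 40.0
```

Request:
shift_gripper --offsets '[{"xyz":[0, 0.008, 0]}, {"xyz":[0, 0.004, 0]}, {}, {}]'

```text
time: 37.9
tool_pos: [0.5457, -0.0738, 0.1331]
eef_rot: [-0.002, 0.754, 0.656, -0.001]
ft_force: [-5.8, 3.2, 9.2]
width: 0.0112
finger_force: 40.0
```

In the tool's units: -0.0025 m is -0.01.

Request:
shift_gripper --offsets '[{"xyz":[0, -0.01, 0]}, {}, {}, {}]' --jaw 0.034

```text
time: 38.3
tool_pos: [0.5453, -0.0744, 0.1319]
eef_rot: [-0.0, 0.755, 0.656, -0.0]
ft_force: [-0.2, 1.0, 0.3]
width: 0.0335
finger_force: 0.0
```

Request:
shift_gripper --offsets '[{"xyz":[0, 0, -0.08]}, {"xyz":[0, 0, -0.2]}, {"xyz":[0, 0, -0.2]}, {"xyz":[0, 0, -0.2]}, {"xyz":[0, 0, -0.08]}, {"turn_vec":[0, 0, -0.0228]}, {"turn_vec":[0, 0, -0.0228]}, {"turn_vec":[0, 0, -0.0228]}, {"turn_vec":[0, 0, -0.0228]}, {"turn_vec":[0, 0, -0.0228]}]' --jaw 0.05

```text
time: 39.3
tool_pos: [0.5452, -0.0745, 0.3219]
eef_rot: [-0.0, 0.475, 0.88, -0.0]
ft_force: [0.0, -0.5, 0.7]
width: 0.05
finger_force: 0.0
```

Request:
shift_gripper --offsets '[{"turn_vec":[0, 0, -0.0228]}, {"turn_vec":[0, 0, -0.0228]}, {"turn_vec":[0, 0, -0.0228]}, {"turn_vec":[0, 0, -0.0228]}, {"turn_vec":[0, 0, -0.0228]}, {"turn_vec":[0, 0, -0.0224]}, {}, {}, {}]'

```text
time: 40.2
tool_pos: [0.5452, -0.0744, 0.3221]
eef_rot: [-0.0, 0.07, 0.998, 0.0]
ft_force: [-0.3, -0.3, 0.3]
width: 0.05
finger_force: 0.0
```

```bash
python3 tgt.py '[.6809,-.1756,.195]' 82.05
```

Run:
```python
from h import *
im,c=shot("wrist");cv2.imwrite("pics/w10.png",im)
im,c=shot("top");cv2.imwrite("pics/top3.png",cv2.resize(im[130:270,340:520],None,fx=4,fy=4,interpolation=cv2.INTER_CUBIC))
im,c=shot("scene")
y=hsv(im,(22,150,150),(32,255,255))
print("scene knob pred",proj(c,[[.6809,-.1756,.206],[.6809,-.1756,.17]]))
cv2.imwrite("pics/sc3.png",cv2.resize(im[200:370,350:530],None,fx=4,fy=3.5,interpolation=cv2.INTER_CUBIC))
```

```text
t 40.2 width 0.04996733130887322 d [-0.1486 -0.0812  0.1271] rot [ 0.    -0.    -0.002]
scene knob pred [[493.63196025 250.68227293]
 [489.61143313 264.67007522]]
```

View pics/sc3.png

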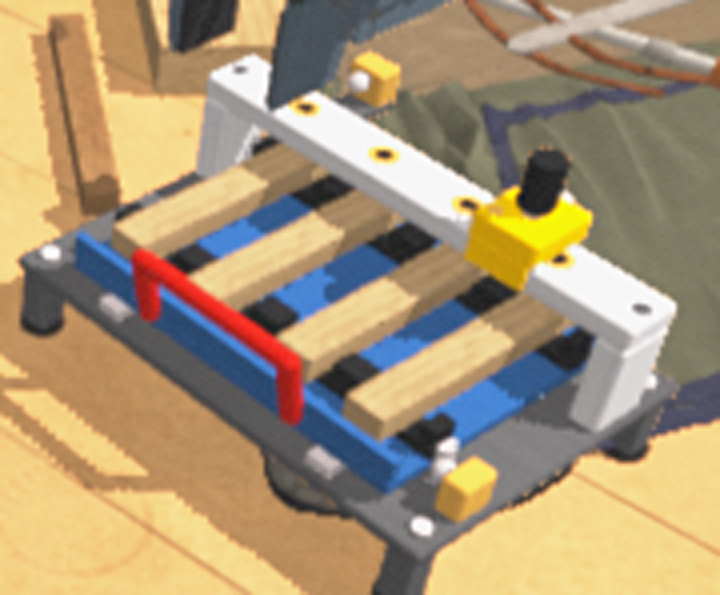

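Run:
```python
from h import *
a=np.deg2rad(-7.95); ex=np.array([np.cos(a),np.sin(a)]); ey=np.array([-ex[1],ex[0]]); k0=np.array([.6809,-.1756])
im=cv2.imread("pics/top0.png")
d=get_image("top");c=(d["intrinsics"],np.array(d["R"]),np.array(d["t"]).ravel())
m=hsv(im,(0,0,0),(180,255,60));m[:, :450]=0;m[:,475:]=0;m[:165]=0;m[188:]=0
for b in blobs(m,5): x=cv2.boundingRect(b);print("top",x); 
d=get_image("scene");c2=(d["intrinsics"],np.array(d["R"]),np.array(d["t"]).ravel())
for s in (0,.008,.012,.016,.02,.024): print(s,proj(c,[np.r_[k0+s*ey,.206],np.r_[k0+s*ey,.17]]).round(1).tolist(),proj(c2,[np.r_[k0+s*ey,.206],np.r_[k0+s*ey,.17]]).round(1).tolist())
im=d["image"];m=hsv(im,(0,0,0),(180,255,70));m[:,:475]=0;m[:,500:]=0;m[:235]=0;m[264:]=0
for b in blobs(m,20): print("sc",cv2.boundingRect(b))
# yellow block in top image
y=hsv(cv2.imread("pics/top0.png"),(22,120,120),(34,255,255))
```

```text
top (459, 170, 12, 10)
0 [[474.0, 176.0], [469.4, 179.2]] [[493.6, 250.7], [489.6, 264.7]]
0.008 [[470.4, 175.4], [465.9, 178.7]] [[490.2, 248.4], [486.3, 262.4]]
0.012 [[468.6, 175.1], [464.2, 178.4]] [[488.5, 247.3], [484.6, 261.3]]
0.016 [[466.8, 174.9], [462.4, 178.1]] [[486.8, 246.2], [482.9, 260.2]]
0.02 [[465.0, 174.6], [460.7, 177.8]] [[485.1, 245.1], [481.3, 259.1]]
0.024 [[463.2, 174.3], [458.9, 177.6]] [[483.4, 244.0], [479.7, 258.0]]
sc (480, 243, 12, 18)
```

```bash
python3 tgt.py '[.6829,-.1612,.195]' 82.05
```

```text
t 40.45 width 0.05006567537768976 d [-0.1484 -0.0669  0.1272] rot [ 0.    -0.    -0.001]
```

In the tool's units: -0.0371 m is -0.1484, 0.025 m is 0.1.

Request:
shift_gripper --offsets '[{"xyz":[-0.1484, -0.0668, 0]}, {"xyz":[-0.1484, -0.0668, 0]}, {"xyz":[-0.1484, -0.0668, 0]}, {"xyz":[-0.1484, -0.0672, 0]}, {"xyz":[0, 0, 0.1]}, {}, {}, {}]' --jaw 0.06

```text
time: 41.25
tool_pos: [0.6827, -0.1608, 0.2989]
eef_rot: [0.001, 0.069, 0.998, -0.0]
ft_force: [0.1, -0.2, 0.5]
width: 0.0599
finger_force: 0.0
```

```bash
python3 tgt.py '[.6829,-.1612,.195]' 82.05
```

Run:
```python
from h import *
im,c=shot("wrist");cv2.imwrite("pics/w11.png",im);print(proj(c,[[.6829,-.1612,.206],[.6829,-.1612,.17]]))
m=hsv(im,(0,0,0),(180,255,45))
```

```text
t 41.25 width 0.05985078907986601 d [-0.     -0.0004  0.1039] rot [-0.     0.002  0.   ]
[[313.80373319 251.52749206]
 [314.24924598 237.0792994 ]]
```

View pics/w11.png

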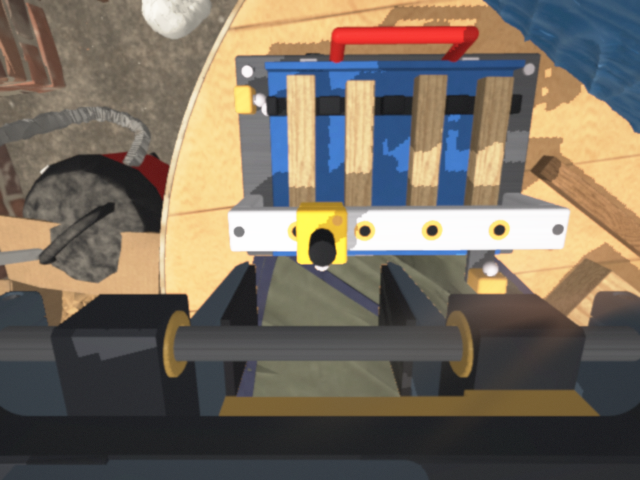

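In the tool's units: 0.04 m is 0.16, 0.02 m is 0.08.

Request:
shift_gripper --offsets '[{"xyz":[0, 0.018, 0.16]}, {"xyz":[0, 0, 0.12]}, {"xyz":[0, 0, 0.08]}, {"xyz":[0, 0, 0.052]}, {}, {}]'

```text
time: 41.9
tool_pos: [0.6841, -0.1568, 0.1958]
eef_rot: [0.001, 0.069, 0.998, -0.0]
ft_force: [0.4, -0.2, 0.9]
width: 0.0597
finger_force: 0.0
```

Request:
shift_gripper --offsets '[{}, {}, {}, {}, {}]' --jaw 0 --grip_n 20

```text
time: 42.4
tool_pos: [0.6836, -0.1567, 0.1943]
eef_rot: [0.0, 0.069, 0.998, 0.0]
ft_force: [-1.2, 0.8, -0.3]
width: 0.023
finger_force: 0.0
```

```bash
python3 tgt.py '[.7041,-.0092,.195]' 82.05
```

```text
t 42.4 width 0.022981691221664054 d [ 1.000e-04  1.489e-01 -7.000e-04] rot [ 0.  0. -0.]
```

Request:
shift_gripper --offsets '[{}, {}]'

```text
time: 42.6
tool_pos: [0.6836, -0.1569, 0.1943]
eef_rot: [0.0, 0.069, 0.998, -0.0]
ft_force: [-0.3, -0.1, 1.1]
width: 0.0195
finger_force: 20.0
```

Request:
shift_gripper --offsets '[{"xyz":[0, 0.04, 0]}, {"xyz":[0, 0.064, 0]}, {"xyz":[0, 0.072, 0]}, {"xyz":[0, 0.072, 0]}, {"xyz":[0, 0.072, 0]}, {"xyz":[0, 0.072, 0]}, {"xyz":[0, 0.064, 0]}, {"xyz":[0, 0.048, 0]}, {"xyz":[0, 0.04, 0]}, {"xyz":[0, 0.04, 0]}]'

```text
time: 43.6
tool_pos: [0.7029, -0.0109, 0.1943]
eef_rot: [-0.001, 0.069, 0.998, -0.0]
ft_force: [-5.9, -10.3, 3.7]
width: 0.0195
finger_force: 20.0
```

Request:
shift_gripper --offsets '[{"xyz":[0, 0.016, 0]}, {"xyz":[0, 0.008, 0]}, {}]'

```text
time: 43.9
tool_pos: [0.7029, -0.0109, 0.1942]
eef_rot: [-0.002, 0.07, 0.998, -0.005]
ft_force: [-8.5, -14.8, 4.7]
width: 0.0197
finger_force: 20.0
```

Careful with the scale: shifts go in shares of 250 mm and turns go in shares of 2 pi rad. That gives: -0.006 m is -0.024.

Request:
shift_gripper --offsets '[{"xyz":[0, -0.024, 0]}, {}, {}, {}]' --jaw 0.05

```text
time: 44.3
tool_pos: [0.7042, -0.0111, 0.194]
eef_rot: [0.0, 0.069, 0.998, 0.001]
ft_force: [-0.2, -0.0, 0.0]
width: 0.0485
finger_force: 0.0
```

Request:
shift_gripper --offsets '[{"xyz":[0, 0, -0.12]}, {"xyz":[0, 0, -0.16]}, {"xyz":[0, 0, -0.2]}, {"xyz":[-0.12, -0.08, -0.12]}, {}, {}, {}]'

```text
time: 45.0
tool_pos: [0.7299, -0.0352, 0.342]
eef_rot: [-0.002, 0.069, 0.998, 0.0]
ft_force: [-0.6, 0.9, -0.1]
width: 0.0502
finger_force: 0.0
```

Run:
```python
from h import *
im,c=shot("wrist");cv2.imwrite("pics/w12.png",im)
a=np.deg2rad(-7.95); ex=np.array([np.cos(a),np.sin(a)]); ey=np.array([-ex[1],ex[0]]); k0=np.array([.6809,-.1756]); 
print("knob end pred",proj(c,[np.r_[k0+.168*ey,.206],np.r_[k0+.168*ey,.17]]))
m=hsv(im,(0,150,90),(6,255,255))|hsv(im,(174,150,90),(180,255,255))
for b in blobs(m,50): q=rect_w(c,b,.132);print("red",q,(q[0]-[.5456,-.0743])@np.c_[ex,ey])
y=hsv(im,(22,150,150),(32,255,255))
for b in blobs(y,200): q=rect_w(c,b,.164);print("yel",cv2.boundingRect(b),q,(q[0]-k0)@np.c_[ex,ey])
```

```text
knob end pred [[343.61011888 198.72594855]
 [340.79293049 191.69551172]]
red (array([ 0.55219525, -0.07326237]), (111.92389678955078, 25.636184692382812), 82.63140869140625) [0.00638835 0.00193983]
yel (319, 167, 44, 49) (array([ 0.70483783, -0.00890881]), (42.205810546875, 38.23446273803711), 172.1830825805664) [0.0006529  0.16839996]
```

View pics/w12.png

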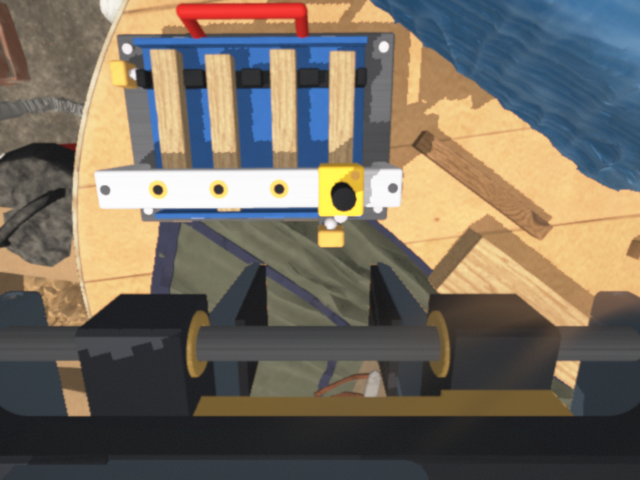

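The picture shows four blanks in the cradles (columns 168, 222, 283, 342), the handle at (243,15) in the home position, and the guide at (341,190), 0.168 m along the bridge and so at its end stop. The arm is clear of everything.

```bash
python3 -c "
from rig import r, monitor, ticket, get_image
print(ticket.finish_job())"
```

```text
the job is handed in; nothing more can be done
None
```

The job is handed in: the carriage is pushed home, each of the four cradles holds one blank, and the yellow guide is at its left end stop over cradle 0; my last wrist picture showed this, but no verdict came back.

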